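Clamp the block in the tilted drill vice with its removable crank

ROBOT

A 6-joint arm with a two-finger parallel gripper is mounted at the origin on a cart in front of the work surface, level with it; the furniture and walls round the work are solid. World frame = base frame: x ahead of the robot, y to its left, z up, the work surface at z = 0. Lengths are in m, angles in rad, forces in N, time in s.
With the tool pointing down it reaches from about 0.4 to 0.825 m from the base axis. Payload 7 kg.
Tool frame: the origin (TCP) lies between the finger pads; the fingertips stand 8 mm ahead of it and the grasp point (between the pads) lies 11 mm behind it (arm.finger_overhang is the distance from the TCP to the fingertips, in m); z points along the fingers, y is the line along which they close (so a half turn about z gives the same grasp; the last joint's range is limited). The gripper opens to 88 mm and grips with 3 to 60 N. Pads are 19 mm wide; open, the fingers measure 130 mm over their backs; the gripper's body (78 mm by 193 mm) begins 47 mm behind the grasp point.
Start: joints at [1.455, 0.359, 0.012, 0, -1.224, -0.288], TCP at [0.265, 0.621, 0.235] pointing down, gripper open.
Joint ranges: [-3.07, 3.07], [-1.43, 2.12], [-1.02, 1.25], [-3.03, 1.67], [-3.05, -0], [-3.03, 3.03]. Speed limits (rad/s): [2.39, 2.39, 3.01, 3.14, 3.14, 3.14].

INTERFACE

Orientations are given as [roll, pitch, yaw] about the fixed x, y, z axes, in that order (R = Rz(yaw) Ry(pitch) Rx(roll)).
In Python, from station import arm gives the robot as it stands.
- The arm moves only by the tool move_arm, never from a script. Its argument "rows" is text: rows parted by semicolons, each of 7 numbers parted by spaces: the turn, a rotation vector about the tool's x, y, z in degrees, then the shift along the tool's x, y, z in m, then the finger opening in m, from 0 to 0.0876. A call has 1 to 8 rows; each row shifts and turns the commanded pose from where the row before left it, along the tool's axes as they then stand; what a row does not reach is not made up. A row lasts 1/8 s, in which the tool goes at most 62.5 mm and 10.7 degrees, less where a joint would pass 70% of its speed; a pose out of reach is approached as far as the arm can. A call is refused whole if a number of a shift passes 0.0625 or a number of a turn 10.7, either way. A call with a gripper value outside its range is refused whole. The fingers move at their own pace and stop on an object; "squeeze" is the grip in N (left out, the last holds). Time passes only in rows, so rows that do not move let the fingers close. It gives the time, the measured TCP pose, the force, the opening and the grip force at its end, in the units of the state.
- arm.get_state(): the state, without advancing time (a new reading comes with each control period).
- arm.grab_frame(name): name is "scene" or "top" or "wrist"; returns (picture, depth): 420x560x3 uint8, blue, green, red; 420x560 float32, m along the optical axis (not along the pixel's ray), 0 where there is no reading.
- arm.camera_model(name): a dict with "mtx" (3x3 intrinsics, pixels), "camera_from_world" (4x4, takes a point from world to camera coordinates); the wrist camera has in their place "mount" (4x4, takes a point from camera to tool coordinates, whose origin is the TCP and whose axes are the flange's). Camera axes: x right, y down, z forward; pixel columns grow to the right and rows downward; lengths in m; the calibration is good to about 2 mm. A picture is of the moment at which its call begins: read the wrist's pose just before it. camera_model takes no time and is no camera call.
- arm.job_done(): hands the job in; it is judged then, once.
The state is a dict: "t": time; "q": joint angles; "qd": joint speeds; "joint_efforts": joint torques, N m; "eef_pos": TCP position; "ee_rot": TCP orientation; "force": force on the tool from outside, world axes, zero at the start; "moment": the same for the moment, N m; "width": finger opening in m; "gripper_force": force on a finger pad.
Only numpy, scipy, OpenCV 4.12 (cv2) and the standard library are available. Lean on these libraries where they do the work, as an engineer would, in place of code of your own. Each camera call takes 0.05 s, during which the arm holds its last target. There are 200 camera calls.

TASK

An aluminium block stands loose in the tilted drill vice. Fit the removable crank fully home on the square end of the vice screw, wind it clockwise until the vice is tight on the block, then lift the crank off and lay it flat on the table, clear of the vice, leaving everything else as it is.

Things in the scene. Friction and masses are not known exactly. Their poses are not given: they have to be found in the camera images.
- vice: Tilting drill vice of grey cast iron, fixed to the table; its bed is locked so that the screw leans 30 deg from vertical, upper end toward this body's -x. Origin: on the table under the bed's hinge, z up; foot spans x -88 to +48, y -67 to +67 mm. Fixed jaw low, sliding jaw above it, screw bearing at the top; highest point is the screw end, about 0.2 m up.
- screw_seat (a point): Point on the screw's axis at its shoulder, where the crank's underside rests when fully home. z points out along the screw (up, 30 deg from vertical); x and y are normal to the flats of the square end and turn with it. From here up z: square 18 mm wide, 26 mm long, then a turned conical point 6 mm long (18 to 11 mm diameter). Below: collar 29 mm diameter.
- vice_screw (a joint): Angle of the screw, rad; grows when it is turned clockwise seen from its square end, which closes the jaw 8 mm a turn. Starts at 1.5 to 5. Steady drag of 0.4 N m all the way. The jaw meets the block somewhat past 7.5, presses harder from there and within an eighth of a turn comes to a hard stop, to be felt at the crank: that is tight. The screw does not run back when let go.
- vice_jaw: Sliding jaw, 74 mm wide, 36 mm high, 28 mm thick, moved only by the screw. Origin: on the bed in the plane of its clamping face; z along the screw, x out of the bed. 10 mm clear of the block at screw angle 0.
- block: Loose aluminium block, 46 x 62 x 36 mm (x, y, z), 0.28 kg, leaning in the open jaws, resting on the fixed jaw and the bed. It stays put unless knocked. Origin: centre of its face on the fixed jaw; z along the screw, x out of the bed, y across the jaws.
- crank: Loose dark steel crank, 0.42 kg (centre of mass 33 mm out along the arm), lying flat, grip up. Origin: centre of the socket's mouth in its underside; z up out of the hub, x along the arm. Hub: square block 36 x 36 mm, 49 mm high, flats normal to x and y. Socket: square 20 mm (sides along x, y), 34 mm deep from the underside; fits the screw in four ways. Arm: 12 mm thick, 26 mm wide, underside at z 0, to x 104 mm.
- crank_grip_mid (a point): Middle of the crank's black revolving grip, 90 mm along the arm from the hub's axis and 55 mm above the underside; axes as the crank's. The grip is a barrel of 27 mm diameter, from 14 to 84 mm above the underside, and spins freely about its own axis, parallel to z.
- screwdriver_1: Bystander: screwdriver with blue handle, 200 mm long, lying at the table's front edge; origin at the centre of its underside.
- screwdriver_2: Bystander: screwdriver with orange handle, 240 mm long, lying at the table's front edge; origin at the centre of its underside.
- red_pliers: Bystander: pliers with red handles, 198 mm long, lying behind the tilted vice; origin at the centre of its underside.
Not all that is in view belongs to the job. Of the things shaped like the block, the aluminium one is meant.

How it is judged:
By the outcome, as a careful person would: the job done as asked, in the order asked, and still so for the second after the job is handed in, with the robot touching nothing.
It also fails if it takes over 72 s, if anything falls off the work surface, if the arm or the gripper's body presses on something with over 40 N, if the wrist force passes 120 N, or if a joint passes its speed limit or range.

## Working session

There is one attempt and no reset: what is moved stays moved. The work goes in short steps, Python scripts to look and compute and a tool call to move; the robot and the scene stay as the last step left them, time stands still between calls to the robot, and variables do not carry over. Pictures are saved under pics/ and viewed, at most 10 in all, crops included, and the job is handed in when it is done.

Besides the shell and the picture viewer there is one more tool, called by a JSON object that holds its "method" and its "body". move_arm: Moves the arm, as the interface text tells. Its arguments: {"type":"object","properties":{"rows":{"type":"string"},"squeeze":{"type":"number"}},"required":["rows"]}

```bash
ls; mkdir -p pics; python3 - <<'E'
from station import arm
import cv2,numpy as np
s=arm.get_state();print(s)
for n in("scene","top"):
    p,d=arm.grab_frame(n);cv2.imwrite(f"pics/{n}0.png",p);np.save(f"pics/{n}0.npy",d);m=arm.camera_model(n);print(n,m)
print(arm.camera_model("wrist"))
E
```

```text
pics
{'t': 0.0, 'q': array([ 1.45507234e+00,  3.59419944e-01,  1.10556713e-02, -3.47057808e-04,
       -1.22406431e+00, -2.88068810e-01]), 'qd': array([-0.00105634,  0.00065721,  0.00066867,  0.00048693, -0.00107239,
        0.0023512 ]), 'joint_efforts': array([-2.69040044e-05, -5.82719100e+01,  2.93063825e+01,  6.99740812e+00,
        6.98815507e-03, -1.63716059e-04]), 'eef_pos': array([0.26507209, 0.6202694 , 0.23360045]), 'ee_rot': array([ 3.13993496e+00, -1.50960850e-04, -4.03910875e-01]), 'force': array([-0.49599081,  0.15513541,  1.1242044 ]), 'moment': array([-0.05043998,  0.02736039,  0.05084007]), 'gripper_force': 0.0, 'width': 0.08758056898386364}
scene {'mtx': array([[388.02310073,   0.        , 280.70177052],
       [  0.        , 388.02310073, 208.41951531],
       [  0.        ,   0.        ,   1.        ]]), 'camera_from_world': array([[ 0.85547618, -0.51741805, -0.02095368, -0.35574875],
       [-0.32044284, -0.49715272, -0.80632224,  0.3318819 ],
       [ 0.4067885 ,  0.69650393, -0.59110522,  0.6596758 ],
       [ 0.        ,  0.        ,  0.        ,  1.        ]]
[... 346 characters left out ...]
21257553e-01],
       [ 1.70619842e-01,  1.87094842e-03, -9.85335156e-01,
         1.19286763e+00],
       [ 0.00000000e+00,  0.00000000e+00,  0.00000000e+00,
         1.00000000e+00]])}
{'mtx': array([[289.52254943,   0.        , 280.59866209],
       [  0.        , 289.52254943, 213.38993502],
       [  0.        ,   0.        ,   1.        ]]), 'mount': array([[-2.03747800e-04, -9.53410036e-01, -3.01677412e-01,
         8.19922028e-02],
       [ 9.99999807e-01, -1.72600658e-05, -6.20834818e-04,
        -1.38480693e-03],
       [ 5.86703175e-04, -3.01677480e-01,  9.53409856e-01,
        -1.50980183e-01],
       [ 0.00000000e+00,  0.00000000e+00,  0.00000000e+00,
         1.00000000e+00]])}
```

View pics/scene0.png

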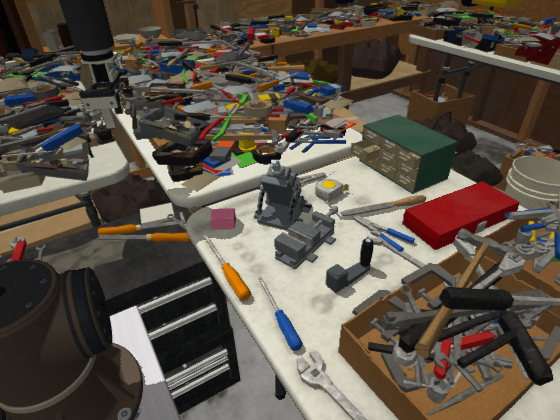

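View pics/top0.png

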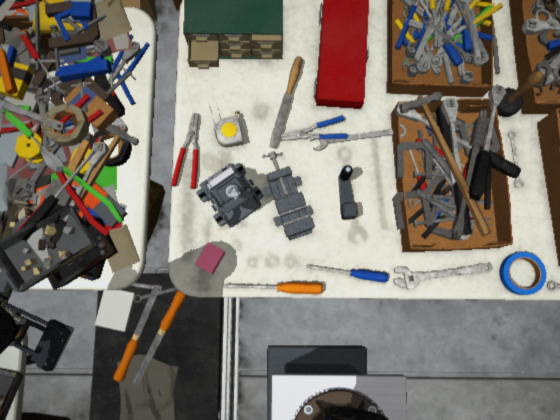

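Scene: tilted vice at scene (283,195)/top (228,193), and the crank with its upright black grip at scene (350,270)/top (347,190). Candidates for the vice are the tilted one at top (228,193) and the flat machine vice at (290,205). Candidates for the crank are the one at (347,190) and other dark tools in the bin at (480,130). For the block: the aluminium one in the vice jaws and the pink one at (210,258). By the description I choose the tilted vice, the crank at (347,190) and the block in the jaws.

```bash
cat > h.py <<'E'
from station import arm
import cv2,numpy as np
from scipy.spatial.transform import Rotation as R
def T_tool(s=None):
    s=s or arm.get_state();T=np.eye(4);T[:3,:3]=R.from_euler('xyz',s['ee_rot']).as_matrix();T[:3,3]=s['eef_pos'];return T
def w_from_c(n,s=None):
    m=arm.camera_model(n)
    return (np.linalg.inv(m['camera_from_world']) if 'camera_from_world' in m else T_tool(s)@m['mount']),m['mtx']
def cloud(d,T,K):
    v,u=np.mgrid[:d.shape[0],:d.shape[1]]
    P=np.stack([(u-K[0,2])/K[0,0]*d,(v-K[1,2])/K[1,1]*d,d],-1)
    P=P@T[:3,:3].T+T[:3,3];P[d<=0]=np.nan;return P
def ray(u,v,z,T,K):
    r=T[:3,:3]@np.array([(u-K[0,2])/K[0,0],(v-K[1,2])/K[1,1],1]);return T[:3,3]+r*(z-T[2,3])/r[2]
E
python3 - <<'E'
from h import *
np.set_printoptions(precision=4,suppress=True)
T,K=w_from_c("top");d=np.load("pics/top0.npy");p=cv2.imread("pics/top0.png");P=cloud(d,T,K)
a=P[160:225,330:365];z=a[...,2]
print("table z",np.nanmedian(P[150:160,380:390,2]))
for lo,hi in((.004,.03),(.04,.055),(.075,.095)):
    m=(z>lo)&(z<hi);c=a[m]
    if m.sum()>4: print(lo,m.sum(),np.nanmedian(c,0),c.min(0),c.max(0),cv2.minAreaRect((c[:,:2]*1000).astype(np.float32)))
b=P[155:235,190:268];z=b[...,2];i=np.nanargmax(z);print("vice top",b.reshape(-1,3)[i])
for lo in(.12,.15,.17,.18,.19):
    m=z>lo;c=b[m];
    if len(c):print(lo,len(c),c.mean(0),c.min(0),c.max(0))
S,KS=w_from_c("scene");ds=np.load("pics/scene0.npy");ps=cv2.imread("pics/scene0.png");PS=cloud(ds,S,KS)
b=PS[150:230,245:345];z=b[...,2]
for lo in(.12,.15,.17,.18,.19):
    m=z>lo;c=b[m]; 
    if len(c):print('s',lo,len(c),c.mean(0),c.min(0),c.max(0))
A=cv2.resize(p[155:235,180:380],(800,320),interpolation=cv2.INTER_CUBIC)
B=cv2.resize(ps[150:300,245:395],(280,280),interpolation=cv2.INTER_CUBIC);C=cv2.resize(ps[155:235,250:330],(280,280),interpolation=cv2.INTER_CUBIC)
o=np.zeros((600,800,3),np.uint8);o[:320]=A;o[320:,:280]=B;o[320:,290:570]=C;cv2.imwrite("pics/crop1.png",o)
E
```

```text
table z -0.0008620480596990276
0.004 391 [ 0.5926 -0.0176  0.0129] [ 0.5128 -0.0691  0.004 ] [0.6776 0.0175 0.0299] ((595.1990966796875, -25.217376708984375), (86.49407196044922, 165.01809692382812), 89.54650115966797)
0.04 227 [ 0.5435 -0.0227  0.0477] [ 0.5237 -0.0434  0.0406] [ 0.6342 -0.002   0.0542] ((579.7847290039062, -22.76418113708496), (110.96546936035156, 36.34370803833008), 3.418492078781128)
0.075 79 [ 0.6319 -0.0149  0.083 ] [ 0.6213 -0.0279  0.0755] [ 0.6435 -0.004   0.0894] ((632.0137939453125, -15.11794662475586), (22.4134464263916, 21.14926528930664), 50.3594970703125)
vice top [0.5472 0.2449 0.1926]
0.12 941 [0.5615 0.2531 0.1456] [0.5192 0.2074 0.12  ] [0.6151 0.304  0.1926]
0.15 337 [0.5646 0.2545 0.1646] [0.5389 0.2308 0.15  ] [0.5954 0.2842 0.1926]
0.17 90 [0.551  0.2444 0.184 ] [0.5389 0.2308 0.1705] [0.5672 0.2578 0.1926]
0.18 70 [0.5498 0.2432 0.1862] [0.5389 0.2308 0.18  ] [0.5621 0.2568 0.1926]
0.19 6 [0.5501 0.244  0.1914] [0.5472 0.2408 0.19  ] [0.5588 0.2472 0.1926]
s 0.12 648 [0.5558 0.2382 0.1445] [0.5164 0.2032 0.1201] [0.6133 0.2756 0.1911]
s 0.15 194 [0.5578 0.2418 0.1661] [0.5381 0.2295 0.15  ] [0.5897 0.2756 0.1911]
s 0.17 69 [0.5476 0.2378 0.182 ] [0.5381 0.2305 0.1703] [0.5633 0.2513 0.1911]
s 0.18 43 [0.5469 0.2385 0.1858] [0.5399 0.2305 0.1802] [0.5597 0.2513 0.1911]
s 0.19 4 [0.5484 0.2405 0.1905] [0.5451 0.2388 0.19  ] [0.5519 0.242  0.1911]
```

View pics/crop1.png

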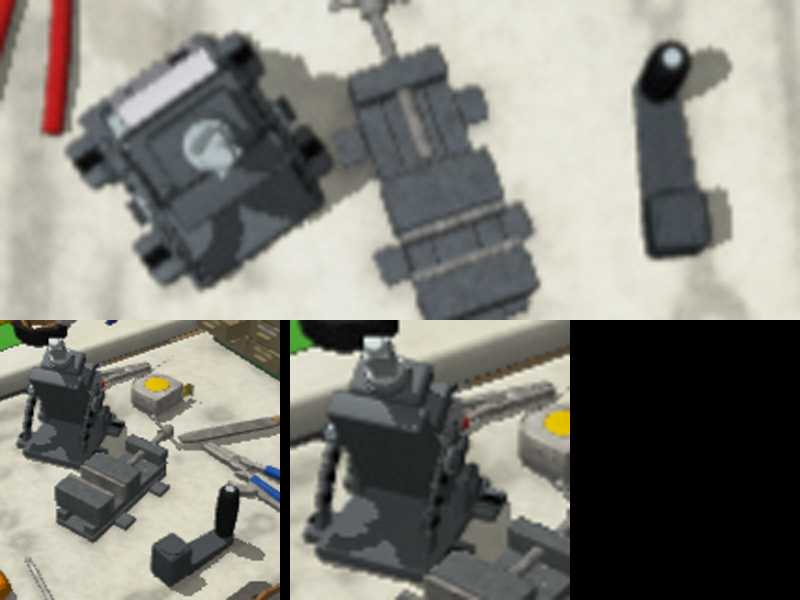

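Crop confirms: the tilted vice has the bright block at crop (165,88) and the bright square screw end at (210,145). The crank has its hub at (677,220) and its black grip at (667,68). Vice yaw is about 30°, so I'll go first to a close view along the screw.

```bash
cat >> h.py <<'E'
def frame(z,x):
    z=np.array(z,float);z/=np.linalg.norm(z);x=np.array(x,float);x-=z*(x@z);x/=np.linalg.norm(x)
    return np.stack([x,np.cross(z,x),z],1)
def plan(p,Rm,n,T0=None):
    "n equal rows: slerp + straight line (shift in frame before turn / mid)"
    T=T_tool() if T0 is None else T0; rv=R.from_matrix(T[:3,:3].T@Rm).as_rotvec()/n
    print("turn/row deg",np.round(np.degrees(rv),2)); dp=(np.array(p)-T[:3,3])/n
    print("total shift in start tool frame",np.round(T[:3,:3].T@dp*n,4))
    for i in range(n):
        Ra=T[:3,:3]@R.from_rotvec(rv*i).as_matrix();print(i,np.round(Ra.T@dp,4))
def st():
    s=arm.get_state();print(round(s['t'],2),np.round(s['eef_pos'],4),np.round(np.degrees(s['ee_rot']),2),np.round(s['q'],3),np.round(s['force'],1),round(s['width'],4),round(s['gripper_force'],1));return s
E
python3 - <<'E'
from h import *
Rm=frame([.433,.25,-.866],[.5,-.866,0])
plan([.506,.219,.277],Rm,8)
E
```

```text
turn/row deg [3.63 1.2  4.5 ]
total shift in start tool frame [ 0.3793  0.2744 -0.0428]
0 [ 0.0474  0.0343 -0.0054]
1 [ 0.0501  0.0301 -0.0064]
2 [ 0.0524  0.0256 -0.0071]
3 [ 0.0544  0.021  -0.0074]
4 [ 0.056   0.0162 -0.0074]
5 [ 0.0572  0.0113 -0.0071]
6 [ 0.0581  0.0063 -0.0065]
7 [ 0.0585  0.0013 -0.0055]
```

{"method": "move_arm", "body": {"rows": "3.63 1.2 4.5 0.047 0.034 -0.005 0.0876; 3.63 1.2 4.5 0.050 0.030 -0.006 0.0876; 3.63 1.2 4.5 0.052 0.026 -0.007 0.0876; 3.63 1.2 4.5 0.054 0.021 -0.007 0.0876; 3.63 1.2 4.5 0.056 0.016 -0.007 0.0876; 3.63 1.2 4.5 0.057 0.011 -0.007 0.0876; 3.63 1.2 4.5 0.058 0.006 -0.006 0.0876; 3.63 1.2 4.5 0.058 0.001 -0.005 0.0876"}}

```text
t: 1.1
eef_pos: [0.5062, 0.2198, 0.2754]
ee_rot: [-2.614, 0.002, -1.049]
force: [1.0, 0.6, -0.2]
width: 0.0878
gripper_force: 0.0
```

{"method": "move_arm", "body": {"rows": "0 0 0 0 0 0 0.0876; 0 0 0 0 0 0 0.0876"}}

```text
t: 1.35
eef_pos: [0.506, 0.2213, 0.2752]
ee_rot: [-2.617, 0.001, -1.048]
force: [0.1, 0.2, -0.4]
width: 0.0878
gripper_force: 0.0
```

```bash
python3 - <<'E'
from h import *
np.set_printoptions(precision=4,suppress=True)
s=st();p,d=arm.grab_frame("wrist");cv2.imwrite("pics/w1.png",p);np.save("pics/w1.npy",d)
T,K=w_from_c("wrist",s);P=cloud(d,T,K);np.save("pics/w1P.npy",P)
z=P[...,2];m=(z>.15)&(z<.21)&(np.hypot(P[...,0]-.55,P[...,1]-.244)<.06);print(m.sum(),P[m].mean(0),P[m].max(0))
v,u=np.nonzero(m);print(u.min(),u.max(),v.min(),v.max())
cv2.imwrite("pics/w1v.png",cv2.resize(p[60:360,100:460],(800,600)) if 0 else cv2.resize(p,(784,588)))
E
```

```text
1.35 [0.506  0.2213 0.2752] [-149.93    0.07  -60.02] [ 0.868 -0.173 -0.743  0.341 -0.527 -0.6  ] [ 0.1  0.2 -0.4] 0.0878 0.0
1282 [0.5622 0.248  0.1676] [0.5918 0.2837 0.193 ]
268 300 177 228
```

View pics/w1v.png

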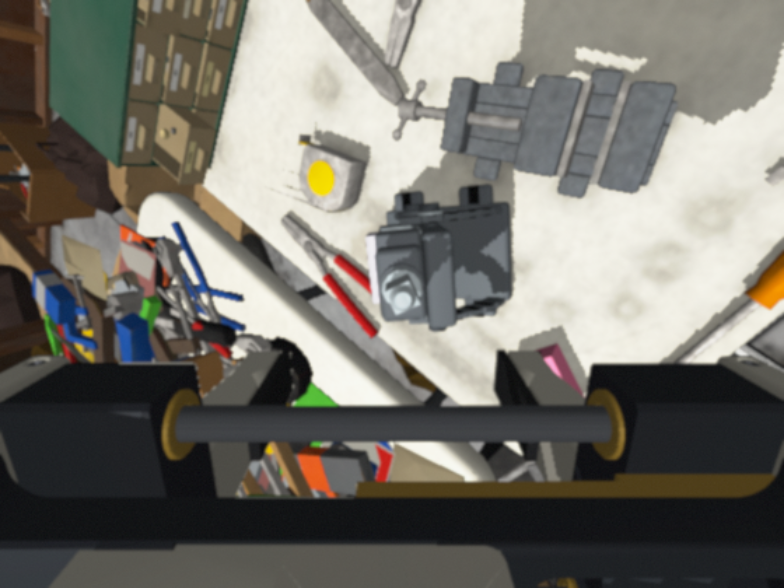

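Wrist view: vice at (440,270), with the bright square end and cone tip at (403,290) in the view, i.e. (288,207) raw. The view shows no obstruction around it.

```bash
python3 - <<'E'
from h import *
np.set_printoptions(precision=4,suppress=True)
p=cv2.imread("pics/w1.png");P=np.load("pics/w1P.npy")
sx=np.array([-.433,-.25,.866]);u=np.array([.75,.433,.5]);v=np.array([-.5,.866,0])
z=P[...,2]
# coordinates along axis relative to provisional origin
o=np.array([.549,.243,.19]);Q=(P-o)@np.stack([u,v,sx],1)
sub=Q[185:232,262:318]
for lo,hi in((-.002,.004),(-.008,-.002),(-.014,-.008),(-.02,-.014),(-.026,-.02),(-.032,-.026),(-.038,-.032),(-.044,-.038)):
    m=(sub[...,2]>lo)&(sub[...,2]<hi)&(np.hypot(sub[...,0],sub[...,1])<.03);c=sub[m]
    if len(c):print(lo,len(c),c.mean(0)*1e3,c.min(0)*1e3,c.max(0)*1e3)
C=p[180:235,255:325];cv2.imwrite("pics/w1c.png",cv2.resize(C,(700,550),interpolation=cv2.INTER_CUBIC))
# block white face edge direction for yaw
g=P[...,:];m=(p.min(2)>180)&(z>.05)&(z<.14)&(np.hypot(P[...,0]-.6,P[...,1]-.28)<.06);c=P[m];print(len(c));
if len(c)>10:
    w=np.linalg.svd(c-c.mean(0))[2];print(c.mean(0),w, 'normal expected',u)
E
```

```text
-0.002 202 [-3.2697 -0.1537  0.8021] [-11.3652  -7.1795  -1.9928] [4.048  8.1254 3.5573]
-0.008 182 [-3.3799 -1.2793 -4.085 ] [-14.2924 -10.8738  -7.9396] [ 7.7381 11.8899 -2.0053]
-0.014 31 [ -1.5976  -6.5869 -10.9507] [-14.5355 -10.7074 -13.7566] [ 7.7917  3.6526 -8.2667]
-0.02 27 [ -2.5295  -5.9998 -16.5324] [-14.9451 -10.4044 -19.4677] [  7.9229   4.7742 -14.0968]
-0.026 31 [ -2.3182  -5.5775 -22.9804] [-14.3198  -9.9217 -25.8445] [  8.1058   3.6952 -20.2512]
-0.032 192 [ -3.5532  -3.663  -30.5135] [-16.8499 -11.2558 -31.9387] [ 10.2988  12.5678 -26.7844]
-0.038 52 [ -2.7774  -4.8853 -35.0941] [-19.2832 -12.5376 -37.9772] [ 12.5356  13.8747 -32.0161]
-0.044 732 [ -8.3708   3.248  -41.7012] [-29.9527 -16.8226 -43.9992] [ 13.6735  29.5855 -38.0009]
256
[0.608  0.2817 0.1103] [[-0.5789  0.8154  0.0053]
 [ 0.7438  0.5307 -0.4063]
 [-0.3341 -0.2312 -0.9137]] normal expected [0.75  0.433 0.5  ]
```

View pics/w1c.png

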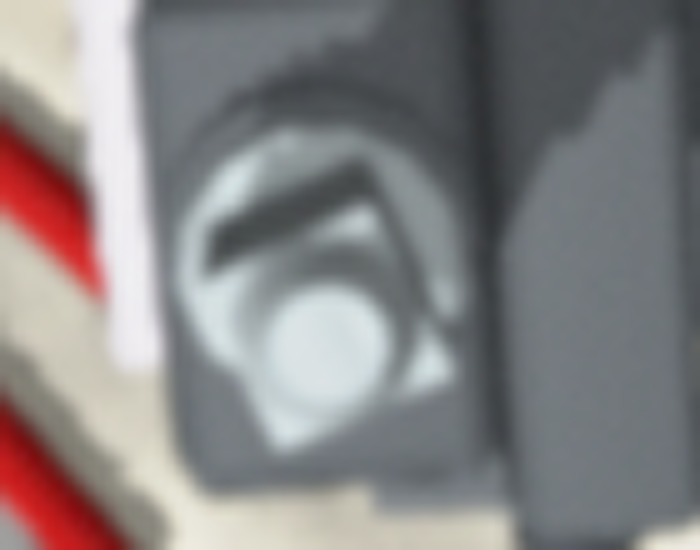

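Crop: square end shoulder corners at crop (280,450), (455,380), (365,205), with the cone's disc centred at (328,345).

```bash
python3 - <<'E'
from h import *
np.set_printoptions(precision=4,suppress=True)
P=np.load("pics/w1P.npy")
sx=np.array([-.433,-.25,.866]);u=np.array([.75,.433,.5]);v=np.array([-.5,.866,0]);B=np.stack([u,v,sx],1)
o=np.array([.549,.243,.19]);Q=(P-o)@B;s=Q[185:232,262:318];S=P[185:232,262:318]
def pl(m,n):
    c=S[m];c0=np.median(c,0)
    for _ in range(5):
        w=np.linalg.svd(c-c.mean(0))[2][2];e=np.abs((c-c.mean(0))@w);c=c[e<max(.0008,1.5*np.median(e))]
    w*=np.sign(w[2]);print(n,len(c),c.mean(0),'q',((c.mean(0)-o)@B)*1e3,'n',w,'az',np.degrees(np.arctan2(-w[1],-w[0])),'tilt',np.degrees(np.arccos(w[2])))
r=np.hypot(s[...,0]+.0034,s[...,1]-.0002)
pl((s[...,2]<-.038)&(s[...,2]>-.044)&(r<.03),'bearing')
pl((s[...,2]<-.028)&(s[...,2]>-.033)&(r<.0145),'collar')
pl((s[...,2]>-.0005)&(r<.0045),'tip')
# square side faces
T=T_tool();m_=arm.camera_model("wrist");Tc=T@m_['mount'];K=m_['mtx']
print('TCP now',T[:3,3])
for h in(-.0052,):
  c=[]
  for px in((283,225),(300.5,218),(291.5,200.5),(287.8,214.5)):
    d=Tc[:3,:3]@np.array([(px[0]-K[0,2])/K[0,0],(px[1]-K[1,2])/K[1,1],1]);hh=h if px[0]!=287.8 else .001
    t=((o-Tc[:3,3])@sx+hh)/(d@sx);q=(Tc[:3,3]+d*t-o)@B*1e3;c.append(q);print(q)
  c=np.array(c);e1=c[1]-c[0];e2=c[2]-c[1];print(np.linalg.norm(e1),np.linalg.norm(e2),np.degrees(np.arctan2(e1[1],e1[0])),np.degrees(np.arctan2(e2[1],e2[0])),'ctr',(c[0]+c[2])/2)
E
```

```text
bearing 425 [0.5523 0.2524 0.1457] q [-15.5948   6.4901 -42.1869] n [-0.4177 -0.2834  0.8632] az 34.15933180565248 tilt 30.318041624517846
collar 132 [0.562  0.2454 0.1617] q [ -3.3735  -4.4112 -30.683 ] n [-0.4036 -0.2864  0.869 ] az 35.354490893488105 tilt 29.66145525134927
tip 65 [0.5455 0.2411 0.1897] q [-3.6213  0.12    1.7071] n [-0.3423 -0.3085  0.8875] az 42.02233199118888 tilt 27.43930320731276
TCP now [0.5059 0.2221 0.2752]
[ 0.6529 13.9306 -5.2   ]
[-15.4641   7.0601  -5.2   ]
[-6.977  -9.6309 -5.2   ]
[-3.5802  1.6767  1.    ]
17.52026859334441 18.724928250432225 -156.9121084664641 -63.04752699871515 ctr [-3.1621  2.1498 -5.2   ]
```

```bash
python3 - <<'E'
from h import *
plan([.543,-.022,.16],frame([0,0,-1],[np.cos(.07),np.sin(.07),0]),8)
E
```

```text
turn/row deg [-3.36 -2.09 -7.8 ]
total shift in start tool frame [0.23   0.1356 0.0543]
0 [0.0287 0.017  0.0068]
1 [0.0265 0.0203 0.0069]
2 [0.0237 0.0233 0.0072]
3 [0.0207 0.0259 0.0079]
4 [0.0173 0.028  0.0088]
5 [0.0137 0.0296 0.0099]
6 [0.01   0.0306 0.0112]
7 [0.0062 0.031  0.0127]
```

{"method": "move_arm", "body": {"rows": "-3.36 -2.1 -7.8 0.029 0.017 0.007 0.0876; -3.36 -2.1 -7.8 0.026 0.020 0.007 0.0876; -3.36 -2.1 -7.8 0.024 0.023 0.007 0.0876; -3.36 -2.1 -7.8 0.021 0.026 0.008 0.0876; -3.36 -2.1 -7.8 0.017 0.028 0.009 0.0876; -3.36 -2.1 -7.8 0.014 0.030 0.010 0.0876; -3.36 -2.1 -7.8 0.010 0.031 0.011 0.0876; -3.36 -2.1 -7.8 0.006 0.031 0.013 0.0876"}}

```text
t: 2.4
eef_pos: [0.5264, -0.0049, 0.1628]
ee_rot: [-3.112, -0.021, -0.024]
force: [-0.1, 0.2, 0.3]
width: 0.0879
gripper_force: 0.0
```

{"method": "move_arm", "body": {"rows": "0 0 0 0 0 0 0.0876; 0 0 0 0 0 0 0.0876; 0 0 0 0 0 0 0.0876"}}

```text
t: 2.78
eef_pos: [0.526, -0.0042, 0.1642]
ee_rot: [-3.109, -0.024, -0.031]
force: [0.3, 0.2, -0.3]
width: 0.0872
gripper_force: 0.0
```

```bash
python3 - <<'E'
from h import *
np.set_printoptions(precision=4,suppress=True)
s=st();p,d=arm.grab_frame("wrist");cv2.imwrite("pics/w2.png",p)
T,K=w_from_c("wrist",s);P=cloud(d,T,K);np.save("pics/w2P.npy",P)
z=P[...,2]
near=(np.abs(P[...,0]-.58)<.09)&(np.abs(P[...,1]+.02)<.05)
for n,lo,hi in(("hub",.045,.053),("arm",.009,.015),("grip",.081,.088)):
    m=(near&(z>lo)&(z<hi)).astype(np.uint8);k,l,st_,ce=cv2.connectedComponentsWithStats(m)
    for i in range(1,k):
        if st_[i,4]>30:
            c=P[l==i];print(n,len(c),st_[i],cv2.minAreaRect((c[:,:2]*1000).astype(np.float32)),np.median(c,0))
cv2.imwrite("pics/w2v.png",cv2.resize(p,(700,525)))
E
```

```text
2.77 [ 0.526  -0.0042  0.1642] [-178.16   -1.38   -1.76] [ 0.349  0.159 -0.422 -0.026 -0.955  1.206] [ 0.3  0.2 -0.3] 0.0872 0.0
hub 1238 [ 287  177   39   39 1238] ((542.7306518554688, -24.29497528076172), (34.389766693115234, 35.14495849609375), 6.914361000061035) [ 0.5439 -0.0243  0.0497]
arm 1165 [ 283  107   34   63 1165] ((595.9862060546875, -19.586759567260742), (61.803165435791016, 30.686376571655273), 2.7436647415161133) [ 0.601  -0.0176  0.014 ]
grip 785 [281  75  31  34 785] ((631.7200927734375, -15.010600090026855), (22.90479850769043, 22.804141998291016), 83.01542663574219) [ 0.6315 -0.0149  0.0848]
```

View pics/w2v.png

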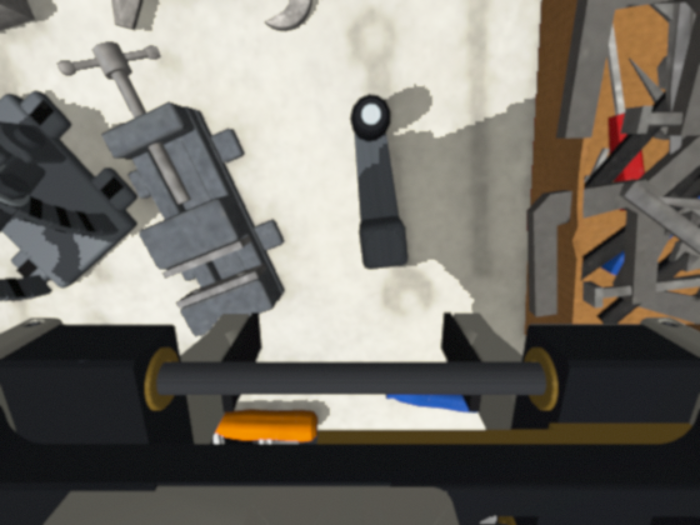

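Wrist view: crank lies clear, hub at view (384,243), grip at (371,115); the flat vice (200,220) is about 90 mm away from the hub. Hub is at (0.543,-0.024), yaw 6°.

```bash
python3 - <<'E'
from h import *
y=np.radians(6);Rm=frame([0,0,-1],[np.cos(y),np.sin(y),0])
plan([.543,-.0243,.12],Rm,3)
E
```

```text
turn/row deg [-0.58 -0.5  -2.58]
total shift in start tool frame [0.0166 0.0208 0.044 ]
0 [0.0055 0.0069 0.0147]
1 [0.0054 0.007  0.0147]
2 [0.0052 0.0071 0.0147]
```

{"method": "move_arm", "body": {"rows": "-0.58 -0.5 -2.58 0.0055 0.007 0.0147 0.07; -0.58 -0.5 -2.58 0.0055 0.007 0.0147 0.06; -0.58 -0.5 -2.58 0.005 0.007 0.0147 0.06; 0 0 0 0 0 0 0.06; 0 0 0 0 0 0 0.06"}}

```text
t: 3.45
eef_pos: [0.5428, -0.0248, 0.12]
ee_rot: [3.141, 0.0, 0.104]
force: [-0.2, -0.4, 0.3]
width: 0.0601
gripper_force: 0.0
```

```bash
python3 - <<'E'
from h import *
st()
y=np.radians(6);Rm=frame([0,0,-1],[np.cos(y),np.sin(y),0])
plan([.543,-.0243,.024],Rm,3)
E
```

```text
3.45 [ 0.5428 -0.0248  0.12  ] [1.7998e+02 2.0000e-02 5.9400e+00] [ 0.315  0.249 -0.432  0.    -0.89   1.359] [-0.2 -0.4  0.3] 0.0601 0.0
turn/row deg [ 0.01  0.01 -0.02]
total shift in start tool frame [ 0.0003 -0.0005  0.096 ]
0 [ 0.0001 -0.0002  0.032 ]
1 [ 0.0001 -0.0002  0.032 ]
2 [ 0.0001 -0.0002  0.032 ]
```

{"method": "move_arm", "body": {"rows": "0 0 0 0 0 0.032 0.06; 0 0 0 0 0 0.032 0.06; 0 0 0 0 0 0.022 0.06; 0 0 0 0 0 0.010 0.06; 0 0 0 0 0 0 0.02; 0 0 0 0 0 0 0.02; 0 0 0 0 0 0 0.02; 0 0 0 0 0 0 0.02", "squeeze": 55}}

```text
t: 4.45
eef_pos: [0.5431, -0.0252, 0.0242]
ee_rot: [3.141, -0.0, 0.105]
force: [-2.0, -0.1, 7.2]
width: 0.0359
gripper_force: 55.0
```

{"method": "move_arm", "body": {"rows": "0 0 0 0 0 0 0.02; 0 0 0 0 0 0 0.02; 0 0 0 0 0 -0.02 0.02; 0 0 0 0 0 -0.03 0.02; 0 0 0 0 0 -0.05 0.02; 0 0 0 0 0 -0.05 0.02; 0 0 0 0 0 0 0.02", "squeeze": 55}}

```text
t: 5.32
eef_pos: [0.5447, -0.0247, 0.1772]
ee_rot: [-3.141, -0.006, 0.105]
force: [0.6, 0.1, -5.6]
width: 0.0358
gripper_force: 55.0
```

```bash
python3 - <<'E'
from h import *
np.set_printoptions(precision=4,suppress=True)
s=st();p,d=arm.grab_frame("wrist");cv2.imwrite("pics/w3.png",p)
T,K=w_from_c("wrist",s);P=cloud(d,T,K);Q=(P-T[:3,3])@T[:3,:3];np.save("pics/w3Q.npy",Q)
# held crank in tool frame
near=(np.abs(Q[...,0]-.05)<.08)&(np.abs(Q[...,1])<.025)
z=Q[...,2]
print(np.histogram(z[near&(z<.06)],bins=np.arange(-.08,.06,.005)))
for n,lo,hi in(("grip",-.075,-.055),("hub",-.032,-.02),("arm",.002,.02)):
    m=(near&(z>lo)&(z<hi)).astype(np.uint8);k,l,S,ce=cv2.connectedComponentsWithStats(m)
    for i in range(1,k):
        if S[i,4]>100:
            c=Q[l==i];A=np.c_[c[:,:2],np.ones(len(c))];f=np.linalg.lstsq(A,c[:,2],rcond=None)[0]
            print(n,len(c),cv2.minAreaRect((c[:,:2]*1000).astype(np.float32)),np.median(c,0),'slope',f)
E
```

```text
5.33 [ 0.5447 -0.0247  0.1772] [-179.98   -0.33    6.01] [ 0.315  0.189 -0.362  0.001 -1.014  1.36 ] [ 0.6  0.1 -5.6] 0.0358 55.0
(array([0, 0, 0, 0, 0, 0, 0, 0, 0, 0, 0, 0, 0, 0, 0, 0, 0, 0, 0, 0, 0, 0,
       0, 0, 0, 0, 0, 0]), array([-0.08 , -0.075, -0.07 , -0.065, -0.06 , -0.055, -0.05 , -0.045,
       -0.04 , -0.035, -0.03 , -0.025, -0.02 , -0.015, -0.01 , -0.005,
        0.   ,  0.005,  0.01 ,  0.015,  0.02 ,  0.025,  0.03 ,  0.035,
        0.04 ,  0.045,  0.05 ,  0.055,  0.06 ]))
```

```bash
python3 - <<'E'
from h import *
Q=np.load("pics/w3Q.npy");print(np.isnan(Q[...,0]).mean(),Q[100:220:20,290,2])
p=cv2.imread("pics/w3.png");cv2.imwrite("pics/w3v.png",cv2.resize(p[60:300,150:430],(700,600)))
E
```

```text
0.004013605442176871 [0.08309805 0.08643301 0.1055126  0.15861945        nan 0.16655047]
```

View pics/w3v.png

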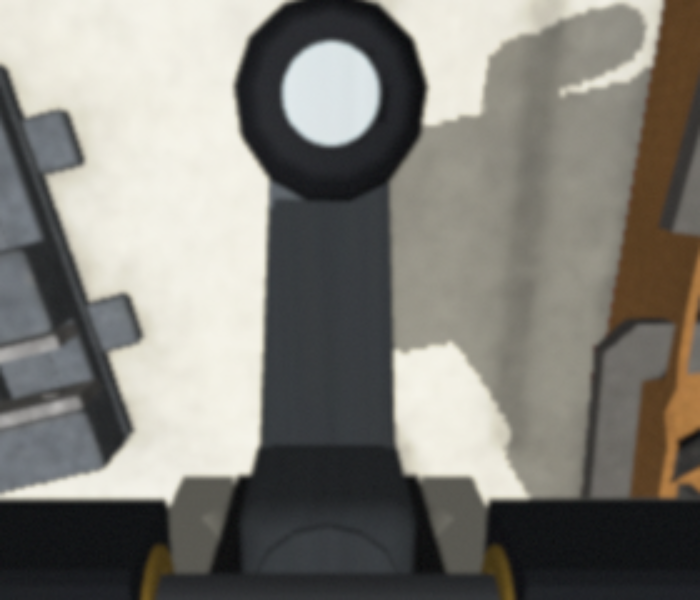

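Held crank: grip at view (330,92), arm straight ahead, level to within a degree or so. Now to the pre-insertion pose above the screw.

```bash
cat >> h.py <<'E'
a_=np.radians(34.5);S=np.array([-.5*np.cos(a_),-.5*np.sin(a_),.866])
TIP=np.array([.5453,.2421,.1896]);SEAT=TIP-.032*S
_u=np.array([.75,.433,.5]);_v=np.array([-.5,.866,0])
E0=_u*np.cos(np.radians(25-90))+_v*np.sin(np.radians(25-90))
RINS=frame(-S,E0);DZ=.0242
E
python3 - <<'E'
from h import *
print(SEAT,RINS,np.degrees(np.arctan2(RINS[1,0],RINS[0,0])))
T=T_tool();T[2,3]+=.08
plan(SEAT+S*(.040+DZ+.032),RINS,10,T)
E
```

```text
[0.55848602 0.2511625  0.161888  ] [[ 0.78551755 -0.46169115  0.41207216]
 [-0.59203492 -0.75451118  0.28320935]
 [ 0.1801578  -0.46642702 -0.86601905]] -37.004884218250695
turn/row deg [2.3  2.01 3.94]
total shift in start tool frame [ 0.0019 -0.2499  0.0094]
0 [ 0.0002 -0.025   0.0009]
1 [-0.0016 -0.0249  0.0019]
2 [-0.0034 -0.0246  0.0028]
3 [-0.0052 -0.0242  0.0036]
4 [-0.0069 -0.0236  0.0044]
5 [-0.0087 -0.0229  0.005 ]
6 [-0.0104 -0.022   0.0056]
7 [-0.0121 -0.021   0.0061]
8 [-0.0138 -0.0199  0.0064]
9 [-0.0153 -0.0186  0.0067]
```

{"method": "move_arm", "body": {"rows": "0 0 0 0 0 -0.04 0.02; 0 0 0 0 0 -0.04 0.02; 2.3 2.0 3.95 0 -0.025 0.001 0.02; 2.3 2.0 3.95 -0.0015 -0.025 0.002 0.02; 2.3 2.0 3.95 -0.0035 -0.0245 0.003 0.02; 2.3 2.0 3.95 -0.005 -0.024 0.0035 0.02; 2.3 2.0 3.95 -0.007 -0.0235 0.0045 0.02; 2.3 2.0 3.95 -0.0085 -0.023 0.005 0.02"}}

```text
t: 6.38
eef_pos: [0.5267, 0.124, 0.2444]
ee_rot: [-2.865, -0.147, -0.337]
force: [-0.0, 0.4, -3.8]
width: 0.0358
gripper_force: 55.0
```

{"method": "move_arm", "body": {"rows": "2.3 2.0 3.95 -0.0105 -0.022 0.0055 0.02; 2.3 2.0 3.95 -0.012 -0.021 0.006 0.02; 2.3 2.0 3.95 -0.014 -0.020 0.0065 0.02; 2.3 2.0 3.95 -0.015 -0.0185 0.0065 0.02; 0 0 0 0 0 0 0.02; 0 0 0 0 0 0 0.02; 0 0 0 0 0 0 0.02"}}

```text
t: 7.25
eef_pos: [0.519, 0.2227, 0.2435]
ee_rot: [-2.652, -0.177, -0.646]
force: [-0.0, 0.3, -3.0]
width: 0.0354
gripper_force: 55.0
```

```bash
python3 - <<'E'
from h import *
st();plan(SEAT+S*(.012+DZ+.032),RINS,2)
p,d=arm.grab_frame("scene");q,dq=arm.grab_frame("top")
o=np.hstack([cv2.resize(p[110:230,220:340],(400,400),interpolation=cv2.INTER_CUBIC),cv2.resize(q[140:260,180:300],(400,400),interpolation=cv2.INTER_CUBIC)]);cv2.imwrite("pics/s2.png",o)
E
```

```text
7.25 [0.519  0.2227 0.2435] [-151.93  -10.14  -37.  ] [ 0.814 -0.108 -0.725  0.234 -0.455 -0.029] [-0.   0.3 -3. ] 0.0354 55.0
turn/row deg [ 0.12  0.11 -0.06]
total shift in start tool frame [-0.0004 -0.0017  0.0268]
0 [-0.0002 -0.0009  0.0134]
1 [-0.0002 -0.0008  0.0134]
```

View pics/s2.png

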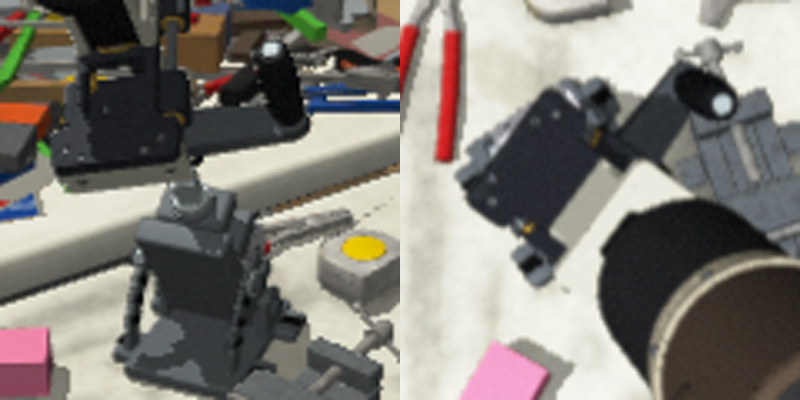

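Pictures: the crank is held tilted with its arm to the right at (250,120) in the left crop, and the screw end at (185,190) directly beneath the gripper. Lowering in steps.

{"method": "move_arm", "body": {"rows": "0.12 0.11 -0.06 -0.0002 -0.0009 0.0134 0.02; 0.12 0.11 -0.06 -0.0002 -0.0008 0.0134 0.02; 0 0 0 0 0 0.006 0.02; 0 0 0 0 0 0.006 0.02; 0 0 0 0 0 0.003 0.02; 0 0 0 0 0 0 0.02"}}

```text
t: 8.1
eef_pos: [0.5365, 0.2365, 0.2084]
ee_rot: [-2.646, -0.181, -0.646]
force: [-0.5, 0.5, -3.8]
width: 0.0357
gripper_force: 55.0
```

{"method": "move_arm", "body": {"rows": "0 0 0 0 0 0.003 0.02; 0 0 0 0 0 0.003 0.02; 0 0 0 0 0 0 0.02"}}

```text
t: 8.48
eef_pos: [0.5385, 0.2371, 0.2048]
ee_rot: [-2.646, -0.182, -0.647]
force: [-19.0, -10.8, 17.9]
width: 0.0358
gripper_force: 55.0
```

```bash
python3 - <<'E'
from h import *
s=st();plan(SEAT+S*DZ,RINS,1);print("force tool",T_tool()[:3,:3].T@s['force'],s['moment'])
E
```

```text
8.47 [0.5385 0.2371 0.2048] [-151.58  -10.44  -37.06] [ 0.793 -0.022 -0.783  0.323 -0.308 -0.106] [-19.  -10.8  17.9] 0.0358 55.0
turn/row deg [-0.1  -0.08 -0.02]
total shift in start tool frame [-0.0004  0.0002  0.0252]
0 [-0.0004  0.0002  0.0252]
force tool [ -5.26347157   8.52977492 -26.38311046] [-2.63090712  5.01315692  0.21316745]
```

Contact at the square's shoulder (25 mm to go), with a sideways push toward tool -x, +y; back off slightly, shift that way, retry.

{"method": "move_arm", "body": {"rows": "0 0 0 0 0 -0.004 0.02; 0 0 0 -0.0006 0.0009 0 0.02; 0 0 0 0 0 0.003 0.02; 0 0 0 0 0 0.002 0.02; 0 0 0 0 0 0.001 0.02; 0 0 0 0 0 0 0.02"}}

```text
t: 9.22
eef_pos: [0.5386, 0.2373, 0.2043]
ee_rot: [-2.643, -0.183, -0.647]
force: [-36.3, -19.3, 40.2]
width: 0.0356
gripper_force: 55.0
```

```bash
cat >> h.py <<'E'
def ins():
    s=st();T=T_tool(s);plan(SEAT+S*DZ,RINS,1,T);F=T[:3,:3].T@(s['force']+[0,0,4]);print("F tool",np.round(F,1),"M tool",np.round(T[:3,:3].T@s['moment'],2))
E
python3 -c "
from h import *
ins()"
```

```text
9.22 [0.5386 0.2373 0.2043] [-151.45  -10.5   -37.09] [ 0.793 -0.022 -0.788  0.331 -0.3   -0.114] [-36.3 -19.3  40.2] 0.0356 55.0
turn/row deg [-0.23 -0.14 -0.02]
total shift in start tool frame [-0.0003  0.0003  0.0247]
0 [-0.0003  0.0003  0.0247]
F tool [ -8.9  10.5 -58.8] M tool [-6.55 -4.39  0.05]
```

{"method": "move_arm", "body": {"rows": "0 0 0 0 0 -0.006 0.02; 0 0 0 0 0 0 0.02; 0 0 0 0 0 0 0.02"}}

```text
t: 9.6
eef_pos: [0.5368, 0.2371, 0.2063]
ee_rot: [-2.646, -0.182, -0.646]
force: [-0.0, -3.9, 2.2]
width: 0.0355
gripper_force: 55.0
```

```bash
python3 - <<'E'
from h import *
ins()
p,d=arm.grab_frame("wrist")
C=p[130:290,200:380];cv2.imwrite("pics/w4.png",cv2.resize(C,(675,600),interpolation=cv2.INTER_CUBIC))
E
```

```text
9.6 [0.5368 0.2371 0.2063] [-151.6   -10.41  -36.99] [ 0.797 -0.027 -0.781  0.318 -0.314 -0.103] [-0.  -3.9  2.2] 0.0355 55.0
turn/row deg [-0.1  -0.02  0.03]
total shift in start tool frame [0.0007 0.0002 0.0272]
0 [0.0007 0.0002 0.0272]
F tool [ 3.4  0.  -6.4] M tool [-2.25  0.33  0.01]
```

View pics/w4.png

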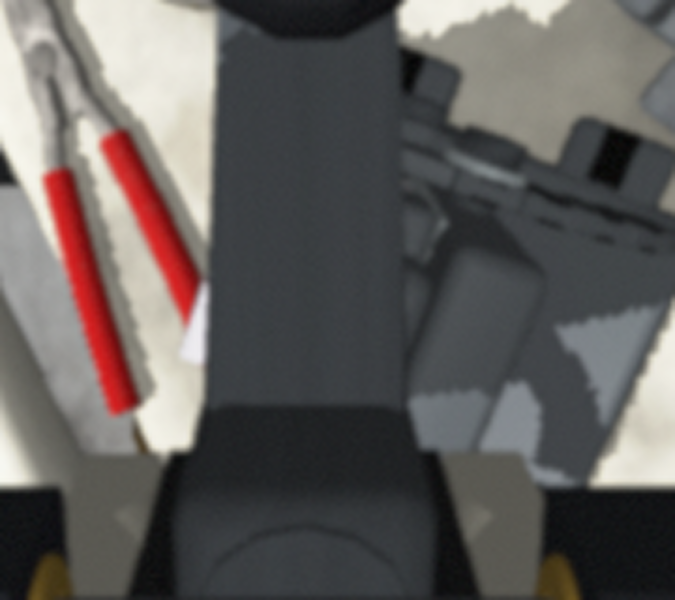

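Crop: crank arm runs straight up the image, hub at (305,500) between the fingers; square hidden, so I'll feel for it with light pressure and small twists.

{"method": "move_arm", "body": {"rows": "0 0 0 0.0006 0.0003 0 0.02; 0 0 0 0 0 0.0025 0.02; 0 0 0 0 0 0 0.02; 0 0 0 0 0 0 0.02"}}

```text
t: 10.15
eef_pos: [0.5379, 0.2367, 0.2043]
ee_rot: [-2.646, -0.182, -0.646]
force: [-4.6, -6.0, 6.6]
width: 0.0358
gripper_force: 55.0
```

{"method": "move_arm", "body": {"rows": "0 0 2 0 0 0 0.02; 0 0 2 0 0 0.0 0.02; 0 0 0 0 0 0 0.02"}}

```text
t: 10.52
eef_pos: [0.5381, 0.2367, 0.2047]
ee_rot: [-2.635, -0.148, -0.709]
force: [-3.8, -6.8, 8.4]
width: 0.0356
gripper_force: 55.0
```

```bash
python3 - <<'E'
from h import *
ins()
E
```

```text
10.53 [0.5381 0.2367 0.2047] [-151.    -8.5  -40.6] [ 0.793 -0.023 -0.783  0.32  -0.308 -0.174] [-3.8 -6.8  8.4] 0.0356 55.0
turn/row deg [-0.1  -0.05 -4.02]
total shift in start tool frame [-0.0003 -0.0003  0.0254]
0 [-0.0003 -0.0003  0.0254]
F tool [  3.3   0.8 -14.2] M tool [-2.76  0.8   0.02]
```

{"method": "move_arm", "body": {"rows": "0 0 -3 0 0 0 0.02; 0 0 -3 0 0 0.0 0.02; 0 0 -2 0 0 0 0.02; 0 0 0 0 0 0 0.02"}}

```text
t: 11.02
eef_pos: [0.5377, 0.2361, 0.204]
ee_rot: [-2.66, -0.215, -0.583]
force: [-5.3, -7.6, 7.1]
width: 0.0357
gripper_force: 55.0
```

```bash
python3 - <<'E'
from h import *
ins()
E
```

```text
11.03 [0.5377 0.2361 0.204 ] [-152.38  -12.3   -33.41] [ 0.793 -0.023 -0.783  0.32  -0.309 -0.033] [-5.3 -7.6  7.1] 0.0357 55.0
turn/row deg [-0.02 -0.05  4.01]
total shift in start tool frame [-0.0001 -0.0013  0.0251]
0 [-0.0001 -0.0013  0.0251]
F tool [  2.1   3.2 -13.9] M tool [-3.25  0.42  0.13]
```

Probe for the centre: back off 3 mm and touch the socket walls either side.

{"method": "move_arm", "body": {"rows": "0 0 4 0 0 -0.004 0.02; 0 0 0 0.002 0 0 0.02; 0 0 0 0.0015 0 0 0.02; 0 0 0 0 0 0 0.02; 0 0 0 0 0 0 0.02"}}

```text
t: 11.65
eef_pos: [0.5388, 0.2337, 0.2078]
ee_rot: [-2.647, -0.182, -0.645]
force: [0.4, 0.3, -4.1]
width: 0.0358
gripper_force: 55.0
```

{"method": "move_arm", "body": {"rows": "0 0 0 -0.0035 0 0 0.02; 0 0 0 -0.0035 0 0 0.02; 0 0 0 0 0 0 0.02; 0 0 0 0 0 0 0.02"}}

```text
t: 12.15
eef_pos: [0.5339, 0.2372, 0.2077]
ee_rot: [-2.646, -0.183, -0.647]
force: [5.8, -7.2, -0.3]
width: 0.0356
gripper_force: 55.0
```

{"method": "move_arm", "body": {"rows": "0 0 0 0.0035 0 0 0.02; 0 0 0 0 0.0035 0 0.02; 0 0 0 0 0 0 0.02; 0 0 0 0 0 0 0.02"}}

```text
t: 12.65
eef_pos: [0.5343, 0.2332, 0.2056]
ee_rot: [-2.647, -0.181, -0.645]
force: [-0.1, 0.0, -5.1]
width: 0.0355
gripper_force: 55.0
```

{"method": "move_arm", "body": {"rows": "0 0 0 0 -0.0035 0 0.02; 0 0 0 0 -0.0035 0 0.02; 0 0 0 0 0 0 0.02; 0 0 0 0 0 0 0.02"}}

```text
t: 13.15
eef_pos: [0.5372, 0.2377, 0.2083]
ee_rot: [-2.648, -0.181, -0.646]
force: [-2.5, -3.1, -5.1]
width: 0.0356
gripper_force: 55.0
```

```bash
python3 - <<'E'
from h import *
B=SEAT+S*DZ
for n,p in(("+x",[.5388,.2337,.2078]),("-x",[.5339,.2372,.2077]),("+y",[.5343,.2332,.2056]),("-y",[.5372,.2377,.2083])):
    print(n,np.round(RINS.T@(np.array(p)-B)*1e3,2))
ins()
E
```

```text
+x [  3.15   0.85 -28.62]
-x [ -2.79   0.52 -29.56]
+y [ -0.49   4.33 -28.71]
-y [ -0.39  -1.66 -28.58]
13.15 [0.5372 0.2377 0.2083] [-151.73  -10.38  -37.01] [ 0.798 -0.028 -0.773  0.31  -0.326 -0.096] [-2.5 -3.1 -5.1] 0.0356 55.0
turn/row deg [ 0.04  0.   -0.  ]
total shift in start tool frame [0.0004 0.0016 0.0286]
0 [0.0004 0.0016 0.0286]
F tool [-0.3  4.  -1. ] M tool [-3.94 -0.93  0.04]
```

{"method": "move_arm", "body": {"rows": "0 0 0 0 0.0035 0 0.02; 0 0 0 0 0.0035 0 0.02; 0 0 0 0 0.0015 0 0.02; 0 0 0 0 0 0 0.02; 0 0 0 0 0 0 0.02"}}

```text
t: 13.78
eef_pos: [0.5339, 0.2323, 0.2054]
ee_rot: [-2.646, -0.182, -0.645]
force: [0.8, 0.4, -3.8]
width: 0.0357
gripper_force: 55.0
```

{"method": "move_arm", "body": {"rows": "0 0 0 0 -0.005 0 0.02; 0 0 0 0.0035 0 0 0.02; 0 0 0 0.0015 0 0 0.02; 0 0 0 0 0 0 0.02; 0 0 0 0 0 0 0.02"}}

```text
t: 14.4
eef_pos: [0.5399, 0.2327, 0.2082]
ee_rot: [-2.647, -0.181, -0.646]
force: [0.1, 0.1, -5.0]
width: 0.0353
gripper_force: 55.0
```

```bash
python3 - <<'E'
from h import *
ins()
E
```

```text
14.4 [0.5399 0.2327 0.2082] [-151.64  -10.39  -37.  ] [ 0.786 -0.026 -0.764  0.288 -0.328 -0.065] [ 0.1  0.1 -5. ] 0.0353 55.0
turn/row deg [-0.06 -0.01  0.01]
total shift in start tool frame [-0.0047 -0.0009  0.0288]
0 [-0.0047 -0.0009  0.0288]
F tool [-0.1  0.4  0.9] M tool [-2.26 -1.01  0.03]
```

Probing shows free travel toward +x/+y, so the screw centre is about (+1.7,+2.7) mm from my estimate (and a little lower). Going there and pressing.

{"method": "move_arm", "body": {"rows": "0 0 0 -0.003 0.0018 0 0.02; 0 0 0 0 0 0.0025 0.02; 0 0 0 0 0 0.0025 0.02; 0 0 0 0 0 0.001 0.02; 0 0 0 0 0 0 0.02"}}

```text
t: 15.02
eef_pos: [0.5393, 0.2349, 0.2015]
ee_rot: [-2.647, -0.181, -0.646]
force: [-0.4, -0.9, -3.5]
width: 0.0356
gripper_force: 55.0
```

```bash
python3 - <<'E'
from h import *
ins()
E
```

```text
15.03 [0.5393 0.2349 0.2015] [-151.65  -10.39  -36.99] [ 0.788 -0.018 -0.783  0.315 -0.302 -0.094] [-0.4 -0.9 -3.5] 0.0356 55.0
turn/row deg [-0.05 -0.01  0.02]
total shift in start tool frame [-0.0017 -0.0026  0.0226]
0 [-0.0017 -0.0026  0.0226]
F tool [ 0.3  0.6 -0.8] M tool [-2.25 -0.96  0.02]
```

Free and past the old contact depth. Continuing.

{"method": "move_arm", "body": {"rows": "0 0 0 0 0 0.0025 0.02; 0 0 0 0 0 0.0025 0.02; 0 0 0 0 0 0 0.02"}}

```text
t: 15.4
eef_pos: [0.5413, 0.2363, 0.1971]
ee_rot: [-2.647, -0.181, -0.646]
force: [0.6, -0.7, -4.2]
width: 0.0357
gripper_force: 55.0
```

{"method": "move_arm", "body": {"rows": "0 0 0 0 0 0.0025 0.02; 0 0 0 0 0 0.0025 0.02; 0 0 0 0 0 0 0.02"}}

```text
t: 15.78
eef_pos: [0.5433, 0.2377, 0.1927]
ee_rot: [-2.647, -0.181, -0.646]
force: [-0.5, -0.8, -4.0]
width: 0.0358
gripper_force: 55.0
```

```bash
python3 - <<'E'
from h import *
ins()
E
```

```text
15.78 [0.5433 0.2377 0.1927] [-151.66  -10.39  -36.99] [ 0.781  0.003 -0.795  0.34  -0.27  -0.115] [-0.5 -0.8 -4. ] 0.0358 55.0
turn/row deg [-0.04 -0.    0.02]
total shift in start tool frame [-0.0016 -0.0027  0.0126]
0 [-0.0016 -0.0027  0.0126]
F tool [ 0.1  0.8 -0.4] M tool [-2.29 -1.    0.04]
```

{"method": "move_arm", "body": {"rows": "0 0 0 0 0 0.004 0.02; 0 0 0 0 0 0.003 0.02; 0 0 0 0 0 0.002 0.02; 0 0 0 0 0 0 0.02"}}

```text
t: 16.27
eef_pos: [0.5471, 0.2402, 0.185]
ee_rot: [-2.647, -0.181, -0.646]
force: [-0.9, 1.0, -4.0]
width: 0.0359
gripper_force: 55.0
```

{"method": "move_arm", "body": {"rows": "0 0 0 0 0 0.002 0.02; 0 0 0 0 0 0.0015 0.02; 0 0 0 0 0 0 0.02"}}

```text
t: 16.65
eef_pos: [0.5486, 0.2414, 0.1822]
ee_rot: [-2.647, -0.181, -0.646]
force: [-0.4, -0.2, -4.3]
width: 0.0355
gripper_force: 55.0
```

```bash
python3 - <<'E'
from h import *
ins()
E
```

```text
16.65 [0.5486 0.2414 0.1822] [-151.63  -10.4   -36.99] [ 0.771  0.027 -0.813  0.38  -0.228 -0.149] [-0.4 -0.2 -4.3] 0.0355 55.0
turn/row deg [-0.06 -0.01  0.02]
total shift in start tool frame [-0.0017 -0.0025  0.0002]
0 [-0.0017 -0.0025  0.0002]
F tool [-0.3  0.5 -0. ] M tool [-2.34 -0.99  0.07]
```

{"method": "move_arm", "body": {"rows": "0 0 0 0 0 0.0015 0.02; 0 0 0 0 0 0.001 0.02; 0 0 0 0 0 0 0.02"}}

```text
t: 17.02
eef_pos: [0.5491, 0.2414, 0.1818]
ee_rot: [-2.645, -0.182, -0.646]
force: [-22.5, -9.4, 19.6]
width: 0.0357
gripper_force: 55.0
```

{"method": "move_arm", "body": {"rows": "0 0 0 0 0 0.001 0.02; 0 0 0 0 0 0.001 0.02; 0 0 0 0 0 0 0.02"}}

```text
t: 17.4
eef_pos: [0.5497, 0.2411, 0.1815]
ee_rot: [-2.643, -0.183, -0.647]
force: [-36.9, -17.3, 37.9]
width: 0.0358
gripper_force: 55.0
```

```bash
python3 - <<'E'
from h import *
ins()
E
```

```text
17.4 [0.5497 0.2411 0.1815] [-151.46  -10.48  -37.1 ] [ 0.766  0.029 -0.821  0.399 -0.216 -0.165] [-36.9 -17.3  37.9] 0.0358 55.0
turn/row deg [-0.22 -0.13 -0.03]
total shift in start tool frame [-0.0026 -0.0025 -0.0007]
0 [-0.0026 -0.0025 -0.0007]
F tool [-11.1  10.3 -56.4] M tool [-6.1  -5.34  0.08]
```

Hard stop exactly at the estimated seat: crank is home. Relax the push and turn with the wrist, clockwise.

{"method": "move_arm", "body": {"rows": "0 0 0 0 0 -0.0022 0.02; 0 0 8 0 0 0 0.02; 0 0 8 0 0 0 0.02; 0 0 0 0 0 0 0.02"}}

```text
t: 17.9
eef_pos: [0.5495, 0.2412, 0.1818]
ee_rot: [-2.617, -0.044, -0.894]
force: [-11.6, -9.2, 12.9]
width: 0.0355
gripper_force: 55.0
```

```bash
python3 - <<'E'
from h import *
ins()
E
```

```text
17.9 [0.5495 0.2412 0.1818] [-149.94   -2.53  -51.2 ] [ 0.768  0.029 -0.816  0.39  -0.222 -0.438] [-11.6  -9.2  12.9] 0.0355 55.0
turn/row deg [ -0.14  -0.06 -16.13]
total shift in start tool frame [-0.003  -0.0016 -0.0005]
0 [-0.003  -0.0016 -0.0005]
F tool [  0.7   4.3 -22.1] M tool [-4.07 -0.42  0.21]
```

{"method": "move_arm", "body": {"rows": "0 0 9 0 0 -0.0008 0.02; 0 0 10 0 0 0 0.02; 0 0 10 0 0 0 0.02; 0 0 10 0 0 0 0.02; 0 0 10 0 0 0 0.02; 0 0 10 0 0 0 0.02; 0 0 10 0 0 0 0.02; 0 0 0 0 0 0 0.02"}}

```text
t: 18.9
eef_pos: [0.5478, 0.2411, 0.181]
ee_rot: [-2.894, 0.466, -2.026]
force: [-19.8, -2.7, 10.5]
width: 0.0355
gripper_force: 55.0
```

```bash
python3 - <<'E'
from h import *
ins()
E
```

```text
18.9 [0.5478 0.2411 0.181 ] [-165.79   26.73 -116.09] [ 0.771  0.028 -0.817  0.386 -0.224 -1.64 ] [-19.8  -2.7  10.5] 0.0355 55.0
turn/row deg [-1.000e-02  3.000e-02 -8.511e+01]
total shift in start tool frame [-0.0037  0.0007 -0.0004]
0 [-0.0037  0.0007 -0.0004]
F tool [  3.4  11.7 -21.5] M tool [-5.79  3.63  0.02]
```

{"method": "move_arm", "body": {"rows": "0 0 9 0 0 -0.0005 0.02; 0 0 10 0 0 0 0.02; 0 0 10 0 0 0 0.02; 0 0 10 0 0 0 0.02; 0 0 10 0 0 0 0.02; 0 0 10 0 0 0 0.02; 0 0 10 0 0 0 0.02; 0 0 0 0 0 0 0.02"}}

```text
t: 19.9
eef_pos: [0.5473, 0.2426, 0.1814]
ee_rot: [2.765, 0.375, 2.924]
force: [-25.2, 5.6, 7.4]
width: 0.0356
gripper_force: 55.0
```

```bash
python3 - <<'E'
from h import *
ins();p,d=arm.grab_frame("scene");cv2.imwrite("pics/s3.png",p)
E
```

```text
19.9 [0.5473 0.2426 0.1814] [158.41  21.47 167.52] [ 0.773  0.027 -0.816  0.384 -0.224 -2.842] [-25.2   5.6   7.4] 0.0356 55.0
turn/row deg [ 8.0000e-02  2.0000e-01 -1.5399e+02]
total shift in start tool frame [-0.0013  0.0022 -0.0003]
0 [-0.0013  0.0022 -0.0003]
F tool [ 19.9   7.4 -18.6] M tool [-1.13  9.4  -0.13]
```

{"method": "move_arm", "body": {"rows": "0 0 0 0 0 0 0.07; 0 0 0 0 0 0 0.07; 0 0 0 0 0 0 0.07; 0 0 0 0 0 -0.01 0.07; 0 0 0 0 0 -0.01 0.07; 0 0 -10 0 0 0 0.07; 0 0 -10 0 0 0 0.07; 0 0 0 0 0 0 0.07"}}

```text
t: 20.95
eef_pos: [0.5407, 0.2361, 0.1997]
ee_rot: [2.919, 0.481, -2.994]
force: [-0.2, 0.3, -0.4]
width: 0.0703
gripper_force: 0.0
```

```bash
python3 - <<'E'
from h import *
ins();p,d=arm.grab_frame("scene");cv2.imwrite("pics/s3.png",p)
E
```

```text
20.95 [0.5407 0.2361 0.1997] [ 167.22   27.53 -171.57] [ 0.786 -0.012 -0.787  0.322 -0.292 -2.44 ] [-0.2  0.3 -0.4] 0.0703 0.0
turn/row deg [-1.0000e-01  1.6000e-01 -1.3406e+02]
total shift in start tool frame [-0.0001  0.0026  0.0201]
0 [-0.0001  0.0026  0.0201]
F tool [-1.6  1.1 -3.1] M tool [ 0.68  1.4  -0.08]
```

{"method": "move_arm", "body": {"rows": "0 0 -10 0 0 0 0.07; 0 0 -10 0 0 0 0.07; 0 0 -10 0 0 0 0.07; 0 0 -10 0 0 0 0.07; 0 0 -10 0 0 0 0.07; 0 0 -10 0 0 0 0.07; 0 0 -10 0 0 0 0.07; 0 0 -10 0 0 0 0.07"}}

```text
t: 22.0
eef_pos: [0.5407, 0.236, 0.199]
ee_rot: [-2.689, 0.275, -1.477]
force: [1.0, -0.2, 0.6]
width: 0.0702
gripper_force: 0.0
```

{"method": "move_arm", "body": {"rows": "0 0 -10 0 0 0 0.07; 0 0 -10 0 0 0 0.07; 0 0 -10 0 0 0 0.07; 0 0 -10 0 0 0 0.07; 0 0 -10 0 0 0 0.07; 0 0 -10 0 0 0 0.07; 0 0 -10 0 0 0 0.07; 0 0 -10 0 0 0 0.07"}}

```text
t: 23.0
eef_pos: [0.5407, 0.2359, 0.199]
ee_rot: [-2.767, -0.376, -0.217]
force: [0.4, 0.2, -0.1]
width: 0.0703
gripper_force: 0.0
```

```bash
python3 - <<'E'
from h import *
ins();p,d=arm.grab_frame("wrist")
cv2.imwrite("pics/w5.png",cv2.resize(p,(560,420)))
E
```

```text
23.0 [0.5407 0.2359 0.199 ] [-158.51  -21.57  -12.42] [ 0.786 -0.011 -0.787  0.322 -0.292  0.355] [ 0.4  0.2 -0.1] 0.0703 0.0
turn/row deg [-0.08 -0.03 26.09]
total shift in start tool frame [-0.0005 -0.0029  0.0196]
0 [-0.0005 -0.0029  0.0196]
F tool [ 1.8 -1.6 -3.2] M tool [-1.18 -1.19 -0.03]
```

View pics/w5.png

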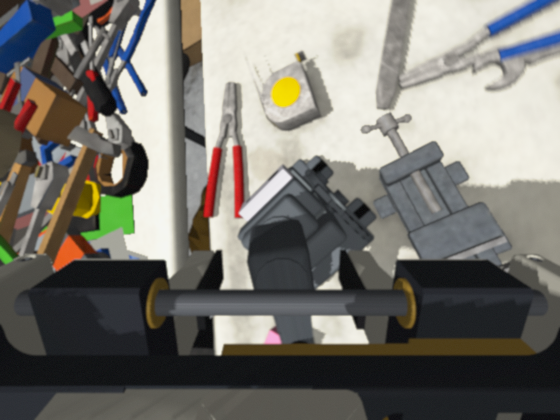

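View: crank sits on the screw with its hub at (275,240) between the fingers and the arm running back under the gripper; pliers and block look untouched. No pictures left to view; numbers from here.

{"method": "move_arm", "body": {"rows": "0 0 0 0 0 0.008 0.07; 0 0 0 0 0 0.008 0.07; 0 0 0 0 0 0.002 0.07; 0 0 0 0 0 0 0.02; 0 0 0 0 0 0 0.02; 0 0 0 0 0 0 0.02; 0 0 0 0 0 0 0.02", "squeeze": 60}}

```text
t: 23.92
eef_pos: [0.5483, 0.2413, 0.1836]
ee_rot: [-2.765, -0.376, -0.218]
force: [-0.0, 0.4, 1.9]
width: 0.0376
gripper_force: 55.6
```

{"method": "move_arm", "body": {"rows": "0 0 10 0 0 0 0.02; 0 0 10 0 0 0 0.02; 0 0 10 0 0 0 0.02; 0 0 10 0 0 0 0.02; 0 0 0 0 0 0 0.02"}}

```text
t: 24.55
eef_pos: [0.5479, 0.2409, 0.1832]
ee_rot: [-2.62, -0.063, -0.859]
force: [-5.4, -2.4, 3.6]
width: 0.0377
gripper_force: 55.8
```

```bash
python3 - <<'E'
from h import *
ins()
E
```

```text
24.55 [0.5479 0.2409 0.1832] [-150.14   -3.59  -49.25] [ 0.772  0.025 -0.812  0.376 -0.232 -0.389] [-5.4 -2.4  3.6] 0.0377 55.8
turn/row deg [ -0.06  -0.   -13.91]
total shift in start tool frame [-0.0022 -0.0023  0.0015]
0 [-0.0022 -0.0023  0.0015]
F tool [-1.2  1.1 -9.5] M tool [-2.56 -1.2  -0.13]
```

{"method": "move_arm", "body": {"rows": "0 0 10 0 0 0 0.02; 0 0 10 0 0 0 0.02; 0 0 10 0 0 0 0.02; 0 0 10 0 0 0 0.02; 0 0 10 0 0 0 0.02; 0 0 10 0 0 0 0.02; 0 0 0 0 0 0 0.02"}}

```text
t: 25.42
eef_pos: [0.5472, 0.2412, 0.1828]
ee_rot: [-2.805, 0.41, -1.817]
force: [-12.4, 0.3, 3.7]
width: 0.0382
gripper_force: 55.9
```

```bash
python3 - <<'E'
from h import *
ins()
E
```

```text
25.43 [0.5472 0.2412 0.1828] [-160.73   23.5  -104.13] [ 0.773  0.024 -0.812  0.376 -0.232 -1.435] [-12.4   0.3   3.7] 0.0382 55.9
turn/row deg [-2.000e-02  7.000e-02 -7.381e+01]
total shift in start tool frame [-0.0031 -0.      0.0014]
0 [-0.0031 -0.      0.0014]
F tool [ -0.5   8.7 -11.7] M tool [-4.65  0.87 -0.14]
```

{"method": "move_arm", "body": {"rows": "0 0 10 0 0 0 0.02; 0 0 10 0 0 0 0.02; 0 0 10 0 0 0 0.02; 0 0 10 0 0 0 0.02; 0 0 0 0 0 0 0.02"}}

```text
t: 26.05
eef_pos: [0.5471, 0.2416, 0.1829]
ee_rot: [3.113, 0.524, -2.593]
force: [-14.2, 3.8, 4.1]
width: 0.0379
gripper_force: 56.0
```

```bash
python3 - <<'E'
from h import *
ins()
p,d=arm.grab_frame("top");cv2.imwrite("pics/t5.png",p);np.save("pics/t5.npy",d)
p,d=arm.grab_frame("scene");cv2.imwrite("pics/s5.png",p);np.save("pics/s5.npy",d)
E
```

```text
26.05 [0.5471 0.2416 0.1829] [ 178.36   30.02 -148.59] [ 0.774  0.024 -0.812  0.376 -0.231 -2.133] [-14.2   3.8   4.1] 0.0379 56.0
turn/row deg [   0.      0.13 -113.79]
total shift in start tool frame [-0.0022  0.0015  0.0014]
0 [-0.0022  0.0015  0.0014]
F tool [  4.7  11.  -11.8] M tool [-4.05  3.87 -0.12]
```

{"method": "move_arm", "body": {"rows": "0 0 10 0 0 0 0.02; 0 0 10 0 0 0 0.02; 0 0 10 0 0 0 0.02"}}

```text
t: 26.52
eef_pos: [0.5471, 0.2419, 0.183]
ee_rot: [2.836, 0.434, 3.104]
force: [-15.3, 4.8, 5.3]
width: 0.0379
gripper_force: 57.9
```

{"method": "move_arm", "body": {"rows": "0 0 10 0 0 0 0.02; 0 0 0 0 0 0 0.02"}}

```text
t: 26.78
eef_pos: [0.5472, 0.2421, 0.183]
ee_rot: [2.766, 0.377, 2.928]
force: [-14.8, 4.6, 4.3]
width: 0.0376
gripper_force: 56.8
```

```bash
python3 - <<'E'
from h import *
ins()
# jaw position: look at 'scene' changes near jaw? report crank grip position by top cam
E
```

```text
26.77 [0.5472 0.2421 0.183 ] [158.5   21.58 167.76] [ 0.774  0.024 -0.812  0.376 -0.231 -2.831] [-14.8   4.6   4.3] 0.0376 56.8
turn/row deg [ 5.0000e-02  1.9000e-01 -1.5374e+02]
total shift in start tool frame [-0.0007  0.0021  0.0013]
0 [-0.0007  0.0021  0.0013]
F tool [ 11.3   6.2 -12. ] M tool [-1.15  5.91 -0.37]
```

Nearly a full turn made (about 326°). Now change to the revolving grip, with its long lever, for the tightening: release, back off, turn the tool.

{"method": "move_arm", "body": {"rows": "0 0 0 0 0 0 0.07; 0 0 0 0 0 0 0.07; 0 0 0 0 0 0 0.07; 0 0 0 0 0 -0.02 0.07; 0 0 -5 0 0 -0.03 0.07; 0 0 -10 0 0 -0.03 0.07; 0 0 -10 0 0 0 0.07; 0 0 -10 0 0 0 0.07"}}

```text
t: 27.78
eef_pos: [0.5152, 0.2182, 0.2532]
ee_rot: [3.065, 0.521, -2.691]
force: [0.1, -0.5, -0.5]
width: 0.0699
gripper_force: 0.0
```

{"method": "move_arm", "body": {"rows": "0 0 -10 0 0 0 0.07; 0 0 -10 0 0 0 0.07; 0 0 -10 0 0 0 0.07; 0 0 -10 0 0 0 0.07; 0 0 -10 0 0 0 0.07; 0 0 -10 0 0 0 0.07; 0 0 -10 0 0 0 0.07; 0 0 -10 0 0 0 0.07"}}

```text
t: 28.78
eef_pos: [0.5152, 0.2181, 0.2524]
ee_rot: [-2.637, 0.151, -1.235]
force: [0.5, 1.0, -0.5]
width: 0.0698
gripper_force: 0.0
```

{"method": "move_arm", "body": {"rows": "0 0 -8 0 0 0 0.07; 0 0 -8 0 0 0 0.07; 0 0 -8 0 0 0 0.07; 0 0 0 0 0 0 0.07"}}

```text
t: 29.28
eef_pos: [0.5152, 0.2182, 0.2524]
ee_rot: [-2.619, -0.053, -0.876]
force: [-0.2, 0.1, -0.0]
width: 0.0701
gripper_force: 0.0
```

```bash
cat >> h.py <<'E'
def find_grip(tag):
    "positions of hub top / grip top / in seat frame (x=RINS x, y=RINS y, height above seat), mm"
    s=arm.get_state();p,d=arm.grab_frame("wrist");cv2.imwrite(f"pics/{tag}.png",p)
    T,K=w_from_c("wrist",s);P=cloud(d,T,K);Q=(P-SEAT)@np.c_[RINS[:,0],-RINS[:,1],S]*1e3;np.save(f"pics/{tag}.npy",Q)
    r=np.hypot(Q[...,0],Q[...,1])
    for n,lo,hi,rr in(("hub",44,54,40),("grip",78,90,130)):
        m=((Q[...,2]>lo)&(Q[...,2]<hi)&(r<rr)).astype(np.uint8);k,l,st_,_=cv2.connectedComponentsWithStats(m)
        for i in range(1,k):
            if st_[i,4]>60:
                c=Q[l==i];(x,y),w,a=cv2.minAreaRect(c[:,:2].astype(np.float32));cx,cr=cv2.minEnclosingCircle(c[:,:2].astype(np.float32))
                print(n,len(c),np.round(np.median(c,0),1),"rect",np.round([x,y,*w,a],1),"circ",np.round([*cx,cr],1),st_[i,:4])
E
python3 - <<'E'
from h import *
ins();find_grip("w6")
E
```

```text
29.27 [0.5152 0.2182 0.2524] [-150.07   -3.05  -50.21] [ 0.816 -0.131 -0.725  0.236 -0.472 -0.29 ] [-0.2  0.1 -0. ] 0.0701 0.0
turn/row deg [-7.000e-02 -1.000e-02 -1.502e+01]
total shift in start tool frame [-0.0025 -0.002   0.0813]
0 [-0.0025 -0.002   0.0813]
F tool [ 0.  -1.9 -3.5] M tool [-1.7  -0.2   0.05]
hub 1863 [ 4.1 -0.3 49.7] rect [ 2.2  0.3 35.8 35.3 37.1] circ [ 2.5  0.3 22.1] [251 205  57  55]
grip 885 [76.1 53.7 79.9] rect [76.2 54.1 20.9 20.3 51.7] circ [76.  54.4 10.8] [144 147  36  35]
```

```bash
python3 - <<'E'
from h import *
np.set_printoptions(precision=3,suppress=True)
Q=np.load("pics/w6.npy");r=np.hypot(Q[...,0]-2.2,Q[...,1]-.3);m=(abs(Q[...,2]-49.5)<5)&(r<15);c=Q[m];print(len(c),np.linalg.lstsq(np.c_[c[:,:2]-[2.2,.3],np.ones(len(c))],c[:,2],rcond=None)[0])
T=T_tool();B=np.c_[RINS[:,0],-RINS[:,1],S]
plan(SEAT+B@np.array([.0762,.0541,.100]),T[:3,:3],3)
E
```

```text
1144 [-0.056 -0.022 50.322]
turn/row deg [0. 0. 0.]
total shift in start tool frame [ 0.057 -0.074  0.006]
0 [ 0.019 -0.025  0.002]
1 [ 0.019 -0.025  0.002]
2 [ 0.019 -0.025  0.002]
```

Hub top is at 49.7 mm above the seat: crank fully home. Approach the grip, aligned with the true axis.

```bash
cat >> h.py <<'E'
B=np.c_[RINS[:,0],-RINS[:,1],S]
N2=B@np.array([.056,.022,1]);N2/=np.linalg.norm(N2)
e1=RINS[:,0]-N2*(N2@RINS[:,0]);e1/=np.linalg.norm(e1);e2=np.cross(N2,e1)
CEN=SEAT+B@np.array([.0025,-.0005,.0495])-.049*N2
def tcp_at(th,h=.051,r=.0905):
    th=np.radians(th);return CEN+r*(np.cos(th)*e1+np.sin(th)*e2)+h*N2
def RT(th):
    th=np.radians(th);return frame(-N2,np.cos(th)*e1+np.sin(th)*e2)
E
python3 - <<'E'
from h import *
g=SEAT+B@np.array([.0762,.0541,.0799]);d=g-CEN;print(np.round([d@e1,d@e2,d@N2],4),np.degrees(np.arctan2(d@e2,d@e1)),np.hypot(d@e1,d@e2))
plan(tcp_at(36,.105),RT(-13),4)
E
```

```text
[0.0718 0.0539 0.0847] 36.89751977168209 0.08980587159746886
turn/row deg [-0.52 -0.7  -0.53]
total shift in start tool frame [ 0.0595 -0.0746  0.0055]
0 [ 0.0149 -0.0186  0.0014]
1 [ 0.0151 -0.0185  0.001 ]
2 [ 0.0152 -0.0184  0.0007]
3 [ 0.0154 -0.0183  0.0003]
```

{"method": "move_arm", "body": {"rows": "-0.5 -0.7 -0.5 0.015 -0.0186 0.0014 0.06; -0.5 -0.7 -0.5 0.015 -0.0185 0.001 0.06; -0.5 -0.7 -0.5 0.015 -0.0184 0.0007 0.06; -0.5 -0.7 -0.5 0.0154 -0.0183 0.0003 0.06; 0 0 0 0 0 0 0.06; 0 0 0 0 0 0 0.06"}}

```text
t: 30.08
eef_pos: [0.6032, 0.2169, 0.2871]
ee_rot: [-2.657, -0.026, -0.824]
force: [-0.4, -1.1, -0.9]
width: 0.06
gripper_force: 0.0
```

```bash
python3 - <<'E'
from h import *
st();find_grip("w7")
plan(tcp_at(36.9,.051,.09),RT(-13),4)
E
```

```text
30.07 [0.6032 0.2169 0.2871] [-152.26   -1.51  -47.19] [ 0.63   0.03  -0.361 -0.049 -0.696  0.154] [-0.4 -1.1 -0.9] 0.06 0.0
grip 696 [77.3 54.6 79.8] rect [76.6 54.5 20.3 20.1 77.9] circ [76.8 54.4 10.8] [265 240  32  29]
turn/row deg [-0.    0.   -0.01]
total shift in start tool frame [-0.0006 -0.0014  0.0537]
0 [-0.0001 -0.0004  0.0134]
1 [-0.0002 -0.0004  0.0134]
2 [-0.0002 -0.0004  0.0134]
3 [-0.0002 -0.0004  0.0134]
```

{"method": "move_arm", "body": {"rows": "0 0 0 -0.0002 -0.0004 0.0135 0.06; 0 0 0 -0.0002 -0.0004 0.0135 0.06; 0 0 0 0 -0.0004 0.0135 0.06; 0 0 0 0 0 0.013 0.06; 0 0 0 0 0 0 0.01; 0 0 0 0 0 0 0.01; 0 0 0 0 0 0 0.01; 0 0 0 0 0 0 0.01", "squeeze": 45}}

```text
t: 31.12
eef_pos: [0.6232, 0.2342, 0.2416]
ee_rot: [-2.656, -0.027, -0.822]
force: [-0.4, 1.1, 0.2]
width: 0.0261
gripper_force: 45.2
```

```bash
cat >> h.py <<'E'
def hnd():
    s=st();T=T_tool(s);d=T[:3,3]-CEN;print("theta %.1f r %.1f h %.1f mm"%(np.degrees(np.arctan2(d@e2,d@e1)),1e3*np.hypot(d@e1,d@e2),1e3*(d@N2)))
    th=np.arctan2(d@e2,d@e1);t=-(-np.sin(th)*e1+np.cos(th)*e2);rr=np.cos(th)*e1+np.sin(th)*e2
    f=s['force'];print("F along cw %.1f radial %.1f axial %.1f"%(f@t,f@rr,f@N2));return T
E
python3 - <<'E'
from h import *
T=hnd();th=36.9
R0=T[:3,:3]
for k in range(8):
    a,b=tcp_at(th-6*k,.051,.09),tcp_at(th-6*(k+1),.051,.09);print(k,np.round(R0.T@(b-a),4))
E
```

```text
31.12 [0.6232 0.2342 0.2416] [-152.17   -1.57  -47.08] [ 0.634  0.107 -0.385 -0.053 -0.593  0.158] [-0.4  1.1  0.2] 0.0261 45.2
theta 37.0 r 91.0 h 51.9 mm
F along cw -1.2 radial -0.3 axial -0.0
0 [ 0.0069  0.0064 -0.    ]
1 [ 0.0062  0.0071 -0.    ]
2 [ 0.0054  0.0077 -0.    ]
3 [ 0.0045  0.0083 -0.    ]
4 [ 0.0037  0.0087 -0.    ]
5 [ 0.0027  0.009  -0.    ]
6 [ 0.0018  0.0093 -0.    ]
7 [ 0.0008  0.0094 -0.    ]
```

Grip held (width 26 mm). Winding along the circle in 6° rows.

{"method": "move_arm", "body": {"rows": "0 0 0 0.0069 0.0064 0 0.01; 0 0 0 0.0062 0.0071 0 0.01; 0 0 0 0 0 0 0.01"}}

```text
t: 31.5
eef_pos: [0.624, 0.2174, 0.2363]
ee_rot: [-2.653, -0.027, -0.821]
force: [-3.4, 7.6, 1.8]
width: 0.0259
gripper_force: 45.0
```

```bash
python3 - <<'E'
from h import *
T=hnd()
E
```

```text
31.5 [0.624  0.2174 0.2363] [-151.99   -1.52  -47.06] [ 0.602  0.106 -0.389 -0.082 -0.59   0.211] [-3.4  7.6  1.8] 0.0259 45.0
theta 26.0 r 91.6 h 52.0 mm
F along cw -7.5 radial -4.0 axial 0.5
```

{"method": "move_arm", "body": {"rows": "0 0 0 0.0054 0.0077 0 0.01; 0 0 0 0.0045 0.0083 0 0.01; 0 0 0 0 0 0 0.01"}}

```text
t: 31.88
eef_pos: [0.6224, 0.2046, 0.2322]
ee_rot: [-2.644, -0.026, -0.82]
force: [-5.1, 23.7, 5.7]
width: 0.026
gripper_force: 45.1
```

```bash
python3 - <<'E'
from h import *
T=hnd()
E
```

```text
31.88 [0.6224 0.2046 0.2322] [-151.51   -1.51  -46.97] [ 0.578  0.101 -0.398 -0.108 -0.58   0.255] [-5.1 23.7  5.7] 0.026 45.1
theta 17.5 r 92.1 h 52.8 mm
F along cw -22.5 radial -10.8 axial -0.3
```

Resistance is rising (2 N·m): the jaw is on the block. Continue in small steps to the hard stop.

{"method": "move_arm", "body": {"rows": "0 0 0 0.0015 0.0045 0 0.01; 0 0 0 0.001 0.0045 0 0.01; 0 0 0 0 0 0 0.01", "squeeze": 60}}

```text
t: 32.25
eef_pos: [0.6211, 0.2008, 0.2313]
ee_rot: [-2.636, -0.028, -0.819]
force: [-0.8, 35.5, 6.8]
width: 0.0256
gripper_force: 60.2
```

```bash
python3 - <<'E'
from h import *
T=hnd()
E
```

```text
32.25 [0.6211 0.2008 0.2313] [-151.01   -1.58  -46.9 ] [ 0.571  0.096 -0.406 -0.118 -0.569  0.271] [-0.8 35.5  6.8] 0.0256 60.2
theta 15.0 r 92.0 h 53.6 mm
F along cw -33.9 radial -11.8 axial -4.4
```

{"method": "move_arm", "body": {"rows": "0 0 0 0.001 0.0045 0 0.01; 0 0 0 0.001 0.0045 0 0.01; 0 0 0 0 0 0 0.01", "squeeze": 60}}

```text
t: 32.62
eef_pos: [0.6192, 0.196, 0.2299]
ee_rot: [-2.629, -0.029, -0.818]
force: [3.5, 43.0, 7.7]
width: 0.0256
gripper_force: 60.2
```

```bash
python3 - <<'E'
from h import *
T=hnd()
E
```

```text
32.62 [0.6192 0.196  0.2299] [-150.62   -1.69  -46.86] [ 0.564  0.09  -0.416 -0.126 -0.559  0.286] [ 3.5 43.   7.7] 0.0256 60.2
theta 11.7 r 91.9 h 54.5 mm
F along cw -41.2 radial -12.9 axial -7.3
```

{"method": "move_arm", "body": {"rows": "0 0 0 0.0005 0.0045 0.0005 0.01; 0 0 0 0 0.0045 0.0005 0.01; 0 0 0 0 0 0 0.01"}}

```text
t: 33.0
eef_pos: [0.6173, 0.1913, 0.2281]
ee_rot: [-2.622, -0.033, -0.818]
force: [10.0, 39.7, 13.5]
width: 0.0259
gripper_force: 60.3
```

```bash
python3 - <<'E'
from h import *
T=hnd()
E
```

```text
33.0 [0.6173 0.1913 0.2281] [-150.24   -1.89  -46.86] [ 0.559  0.084 -0.428 -0.13  -0.546  0.297] [10.  39.7 13.5] 0.0259 60.3
theta 8.3 r 91.8 h 55.0 mm
F along cw -42.4 radial -6.9 axial -3.5
```

{"method": "move_arm", "body": {"rows": "0 0 0 0 0.0045 0.0005 0.01; 0 0 0 0 0.0045 0.0005 0.01; 0 0 0 0 0 0 0.01"}}

```text
t: 33.38
eef_pos: [0.6153, 0.1877, 0.2266]
ee_rot: [-2.614, -0.036, -0.818]
force: [15.8, 44.4, 16.9]
width: 0.0257
gripper_force: 60.3
```

```bash
python3 - <<'E'
from h import *
T=hnd();find_grip("w8")
E
```

```text
33.38 [0.6153 0.1877 0.2266] [-149.78   -2.07  -46.86] [ 0.555  0.079 -0.441 -0.135 -0.531  0.306] [15.8 44.4 16.9] 0.0257 60.3
theta 5.6 r 91.6 h 55.4 mm
F along cw -49.5 radial -5.8 axial -3.9
grip 218 [109.5  24.2  82.5] rect [108.8  24.2  10.5   3.4  56.5] circ [107.7  24.9   5.3] [233 277  21  13]
grip 209 [101.4  -9.9  82.2] rect [101.2  -9.6   3.   10.4   7.1] circ [100.1  -9.7   5.2] [308 278  21  12]
grip 180 [101.9   8.2  79.2] rect [101.4   8.2  17.9   4.1  77.9] circ [99.5  8.6  9. ] [262 282  38   8]
grip 114 [92.2 25.  89.1] rect [91.9 25.3  3.9  9.2 77.5] circ [91.9 25.6  4.8] [244 316  11  15]
grip 170 [85.5 11.8 82.1] rect [85.9 11.9 15.8  6.5 78.9] circ [86.1 11.9  7.9] [264 316  33   7]
grip 134 [85.9 -3.5 89. ] rect [86.1 -3.6  3.9  8.5 75.9] circ [85.8 -4.3  4.4] [307 316  11  15]
```

{"method": "move_arm", "body": {"rows": "0 0 0 0.001 0.0055 0.0003 0.01; 0 0 0 0.001 0.0055 0.0003 0.01; 0 0 0 0 0 0 0.01"}}

```text
t: 33.8
eef_pos: [0.6116, 0.18, 0.2228]
ee_rot: [-2.611, -0.038, -0.818]
force: [17.9, 41.3, 20.7]
width: 0.026
gripper_force: 60.2
```

{"method": "move_arm", "body": {"rows": "0 0 0 0.0005 0.0055 0.0003 0.01; 0 0 0 0.0005 0.0055 0.0003 0.01; 0 0 0 0 0 0 0.01"}}

```text
t: 34.17
eef_pos: [0.6094, 0.176, 0.2212]
ee_rot: [-2.6, -0.041, -0.818]
force: [22.4, 57.2, 22.8]
width: 0.0257
gripper_force: 60.0
```

```bash
python3 - <<'E'
from h import *
T=hnd()
E
```

```text
34.17 [0.6094 0.176  0.2212] [-149.     -2.35  -46.84] [ 0.539  0.067 -0.466 -0.156 -0.506  0.342] [22.4 57.2 22.8] 0.0257 60.0
theta -3.2 r 92.6 h 56.2 mm
F along cw -63.5 radial -15.4 axial -4.9
```

{"method": "move_arm", "body": {"rows": "0 0 0 0 0.005 0.0003 0.01; 0 0 0 0 0.005 0.0003 0.01; 0 0 0 0 0 0 0.01"}}

```text
t: 34.55
eef_pos: [0.5936, 0.1584, 0.2055]
ee_rot: [-2.631, -0.038, -0.819]
force: [1.9, -6.9, 19.9]
width: 0.0261
gripper_force: 60.1
```

```bash
python3 - <<'E'
from h import *
T=hnd()
E
```

```text
34.55 [0.5936 0.1584 0.2055] [-150.73   -2.17  -46.94] [ 0.526  0.061 -0.497 -0.159 -0.511  0.355] [ 1.9 -6.9 19.9] 0.0261 60.1
theta -20.6 r 93.7 h 53.3 mm
F along cw -7.1 radial 6.0 axial 19.0
```

{"method": "move_arm", "body": {"rows": "0 0 0 -0.0007 0.005 0.0003 0.01; 0 0 0 -0.0007 0.003 0 0.01; 0 0 0 0 0 0 0.01"}}

```text
t: 34.92
eef_pos: [0.5837, 0.1517, 0.1972]
ee_rot: [-2.64, -0.034, -0.821]
force: [-0.9, 0.4, 21.2]
width: 0.0262
gripper_force: 60.1
```

```bash
python3 - <<'E'
from h import *
T=hnd()
E
```

```text
34.92 [0.5837 0.1517 0.1972] [-151.24   -1.94  -47.07] [ 0.523  0.055 -0.519 -0.164 -0.505  0.359] [-0.9  0.4 21.2] 0.0262 60.1
theta -29.4 r 94.7 h 51.5 mm
F along cw -9.1 radial -2.9 axial 19.0
```

Force dropped suddenly: check by depth whether the hub is still home.

```bash
cat >> h.py <<'E'
def hubview(cam,rmax=.026,hmax=.075):
    p,d=arm.grab_frame(cam);T,K=w_from_c(cam);P=cloud(d,T,K);D=P-CEN;q=np.stack([D@e1,D@e2,D@N2],-1)*1e3
    m=(np.hypot(q[...,0],q[...,1])<rmax*1e3)&(q[...,2]>-12)&(q[...,2]<hmax*1e3);c=q[m]
    print(cam,len(c),np.histogram(c[:,2],bins=np.arange(-12,76,6))[0].tolist())
    v,u=np.nonzero(m);np.save(f"pics/hub_{cam}.npy",q)
    if len(c):print(u.min(),u.max(),v.min(),v.max(),'max h',np.percentile(c[:,2],[50,95,99]))
    return p,q,m
E
python3 - <<'E'
from h import *
for c in("scene","top","wrist")[:2]:
    p,q,m=hubview(c);k=m&(q[...,2]>40)&(q[...,2]<60);c_=q[k]
    if len(c_)>8:print('top face',len(c_),np.round(c_.mean(0),1),np.round(cv2.minAreaRect(c_[:,:2].astype(np.float32))[0],1),cv2.minAreaRect(c_[:,:2].astype(np.float32))[1:],np.linalg.lstsq(np.c_[c_[:,:2],np.ones(len(c_))],c_[:,2],rcond=None)[0])
E
```

```text
scene 310 [14, 0, 2, 7, 15, 17, 18, 23, 24, 73, 117, 0, 0, 0]
264 282 152 175 max h [45.86103779 51.20610934 52.35429659]
top face 199 [ 1.5 -7.2 48. ] [ 0.8 -5.6] ((35.09344482421875, 34.66140365600586), 63.141902923583984) [-2.75077513e-02  1.39653233e-01  4.90738169e+01]
top 413 [23, 0, 2, 19, 27, 19, 19, 16, 32, 127, 128, 1, 0, 0]
222 247 180 205 max h [45.50140486 51.19297723 53.30431793]
top face 269 [ 1.   0.1 47.5] [ 0.9 -1.7] ((36.4294548034668, 36.162113189697266), 63.01739501953125) [1.58316744e-02 8.50916926e-03 4.74728921e+01]
```

```bash
cat >> h.py <<'E'
a2=np.arctan2(-N2[1],-N2[0]);U=np.array([np.cos(a2)*N2[2],np.sin(a2)*N2[2],np.hypot(N2[0],N2[1])]);V=np.cross(N2,U)
def bedq(P): D=P-CEN;return np.stack([D@U,D@V,D@N2],-1)*1e3
def block(p,P,n):
    q=bedq(P);hsv=cv2.cvtColor(p,cv2.COLOR_BGR2HSV);m=(p.min(2)>150)&(hsv[...,1]<40)&(abs(q[...,1])<60)&(q[...,0]>5)&(q[...,0]<75)&(q[...,2]>-190)&(q[...,2]<-40)&(P[...,2]>.03)
    k,l,s,c=cv2.connectedComponentsWithStats(m.astype(np.uint8))
    for i in range(1,k):
        if s[i,4]>25:
            a=q[l==i];print(n,s[i],"med",np.round(np.median(a,0),1),"p2",np.round(np.percentile(a,2,0),1),"p98",np.round(np.percentile(a,98,0),1))
E
python3 - <<'E'
from h import *
print("yaw",np.degrees(a2),"U",U)
T,K=w_from_c("top")
block(cv2.imread("pics/top0.png"),cloud(np.load("pics/top0.npy"),T,K),"top0")
block(cv2.imread("pics/t5.png"),cloud(np.load("pics/t5.npy"),T,K),"t5")
p,d=arm.grab_frame("top");cv2.imwrite("pics/t6.png",p);np.save("pics/t6.npy",d);block(p,cloud(d,T,K),"t6")
block(cv2.imread("pics/w1.png"),np.load("pics/w1P.npy"),"w1")
Q0=bedq(cloud(np.load("pics/top0.npy"),T,K));Q6=bedq(cloud(d,T,K))
# heights along N2 & out-of-bed in image strip across block/jaw for top0, t6
for v,u in((172,226),(175,222),(178,218),(181,224),(178,229),(183,219)):
    print((v,u),np.round(Q0[v,u],1),np.round(Q6[v,u],1))
E
```

```text
yaw 39.946401561129186 U [0.67830462 0.5680847  0.46602856]
top0 [207 167  27  22 179] med [ 24.3  -3.8 -74.6] p2 [  15.7  -35.7 -111.8] p98 [ 32.1  27.8 -59.2]
t5 [226 168   6   7  28] med [ 24.6 -28.9 -73.1] p2 [ 18.9 -35.7 -77.2] p98 [ 30.  -23.9 -63.9]
t5 [207 179  10  10  56] med [ 24.8  19.6 -75.9] p2 [  13.9    9.8 -113.2] p98 [ 33.5  29.8 -64.6]
t6 [207 167  27  22 219] med [ 26.7  -1.9 -75.6] p2 [  16.5  -35.7 -112.9] p98 [ 34.3  28.7 -61.3]
w1 [261 168  10  49 264] med [ 28.6 -10.6 -73.2] p2 [ 23.1 -36.  -74.9] p98 [ 32.6  22.6 -71. ]
(172, 226) [ 25.9 -22.4 -74.4] [ 25.8 -22.4 -74.7]
(175, 222) [ 25.8 -10.9 -75.8] [ 26.3 -10.7 -73.6]
(178, 218) [ 27.5   1.2 -69.7] [ 26.1   0.8 -75.8]
(181, 224) [ 19.2  -3.6 -44. ] [ 19.1  -3.7 -44.5]
(178, 229) [ 18.5 -16.5 -40.1] [ 17.7 -16.8 -43.4]
(183, 219) [ 22.    7.9 -47.3] [ 21.2   7.7 -50.8]
```

Hub is still home and the block is unmoved; the grip jumped ahead with stored wind-up. Push on to see whether there's a hard stop here.

```bash
python3 - <<'E'
from h import *
T=hnd();R0=T[:3,:3];th=-29
for k in range(4):
    a,b=tcp_at(th-4*k,.051,.091),tcp_at(th-4*(k+1),.051,.091);print(k,np.round(R0.T@(b-a),4))
E
```

```text
35.08 [0.5833 0.1514 0.1969] [-151.3    -1.92  -47.07] [ 0.522  0.055 -0.519 -0.164 -0.506  0.359] [-2.7 -0.  20.2] 0.0263 60.1
theta -29.7 r 94.8 h 51.4 mm
F along cw -6.9 radial -3.4 axial 18.8
0 [-0.002   0.006  -0.0001]
1 [-0.0024  0.0059 -0.0001]
2 [-0.0028  0.0057 -0.0001]
3 [-0.0032  0.0055 -0.0001]
```

{"method": "move_arm", "body": {"rows": "0 0 0 -0.002 0.006 -0.0015 0.01; 0 0 0 0 0 0 0.01"}}

```text
t: 35.33
eef_pos: [0.5717, 0.1468, 0.1887]
ee_rot: [-2.654, -0.027, -0.822]
force: [-2.7, 1.9, 1.2]
width: 0.0266
gripper_force: 59.4
```

```bash
python3 - <<'E'
from h import *
T=hnd()
E
```

```text
35.33 [0.5717 0.1468 0.1887] [-152.08   -1.56  -47.08] [ 0.524  0.049 -0.539 -0.168 -0.506  0.359] [-2.7  1.9  1.2] 0.0266 59.4
theta -38.6 r 95.4 h 49.7 mm
F along cw 1.3 radial -2.9 axial 1.5
```

```bash
python3 - <<'E'
from h import *
for c in("scene","top"):
    p,q,m=hubview(c,.05,.075);k=m&(q[...,2]>38)&(q[...,2]<62);c_=q[k]
    print('top face',len(c_),np.round(c_.mean(0),1),[np.round(x,1) for x in cv2.minAreaRect(c_[:,:2].astype(np.float32))],np.linalg.lstsq(np.c_[c_[:,:2],np.ones(len(c_))],c_[:,2],rcond=None)[0])
    cv2.imwrite(f"pics/{c}7.png",p)
E
```

```text
scene 296 [16, 1, 5, 8, 13, 14, 14, 16, 21, 80, 108, 0, 0, 0]
264 283 151 180 max h [46.21414418 51.14073065 52.37633877]
top face 203 [ 1.6 -7.  47.5] [array([ 0.8, -4.6]), array([34.4, 37.1]), np.float64(50.6)] [-1.22181478e-02  1.64184216e-01  4.87094590e+01]
top 587 [40, 4, 11, 110, 79, 22, 14, 25, 23, 132, 125, 2, 0, 0]
219 255 179 209 max h [33.35423877 50.86582928 52.46220739]
top face 275 [ 1.6  0.6 47.4] [array([ 1.5, -1. ]), array([36.8, 36. ]), np.float64(53.4)] [ 1.91761442e-03 -1.40936719e-02  4.73599430e+01]
```

{"method": "move_arm", "body": {"rows": "0 0 0 -0.0035 0.005 0 0.01; 0 0 0 -0.004 0.005 0 0.01; 0 0 0 0 0 0 0.01"}}

```text
t: 35.8
eef_pos: [0.5597, 0.1451, 0.1824]
ee_rot: [-2.657, -0.028, -0.822]
force: [-1.1, -5.3, 4.5]
width: 0.0257
gripper_force: 59.5
```

```bash
python3 - <<'E'
from h import *
T=hnd()
for c in("top",):
    p,q,m=hubview(c,.05,.075);k=m&(q[...,2]>38)&(q[...,2]<62);c_=q[k]
    print('top face',len(c_),np.round(c_.mean(0),1),[np.round(x,1) for x in cv2.minAreaRect(c_[:,:2].astype(np.float32))],np.linalg.lstsq(np.c_[c_[:,:2],np.ones(len(c_))],c_[:,2],rcond=None)[0])
R0=T[:3,:3];th=-48
for k in range(4):
    a,b=tcp_at(th-5*k,.051,.091),tcp_at(th-5*(k+1),.051,.091);print(k,np.round(R0.T@(b-a),4))
E
```

```text
35.8 [0.5597 0.1451 0.1824] [-152.25   -1.6   -47.08] [ 0.538  0.036 -0.574 -0.157 -0.486  0.339] [-1.1 -5.3  4.5] 0.0257 59.5
theta -46.8 r 95.0 h 48.9 mm
F along cw -0.3 radial 3.7 axial 6.0
top 565 [32, 2, 10, 94, 89, 15, 20, 15, 32, 127, 129, 0, 0, 0]
219 255 179 205 max h [37.38542896 50.79922577 52.36492848]
top face 282 [ 1.6  1.6 47.1] [array([ 1.5, -0.2]), array([37.1, 36.9]), np.float64(40.4)] [-8.20506614e-04 -2.82478917e-02  4.71477908e+01]
0 [-0.0048  0.0063 -0.    ]
1 [-0.0054  0.0058 -0.    ]
2 [-0.0059  0.0054 -0.    ]
3 [-0.0063  0.0048 -0.    ]
```

{"method": "move_arm", "body": {"rows": "0 0 0 -0.005 0.0063 0 0.01; 0 0 0 -0.0055 0.0058 0 0.01"}}

```text
t: 36.1
eef_pos: [0.5469, 0.1453, 0.1782]
ee_rot: [-2.654, -0.031, -0.822]
force: [5.2, -13.2, 8.8]
width: 0.0263
gripper_force: 59.7
```

```bash
python3 - <<'E'
from h import *
T=hnd()
for c in("top",):
    p,q,m=hubview(c,.05,.075);k=m&(q[...,2]>38)&(q[...,2]<62);c_=q[k]
    print('top face',len(c_),np.round(c_.mean(0),1),[np.round(x,1) for x in cv2.minAreaRect(c_[:,:2].astype(np.float32))],np.linalg.lstsq(np.c_[c_[:,:2],np.ones(len(c_))],c_[:,2],rcond=None)[0])
    TT,K=w_from_c("top");d=arm.grab_frame("top")[1];block(p,cloud(d,TT,K),"now")
E
```

```text
36.1 [0.5469 0.1453 0.1782] [-152.04   -1.76  -47.11] [ 0.56   0.017 -0.615 -0.14  -0.457  0.307] [  5.2 -13.2   8.8] 0.0263 59.7
theta -55.0 r 94.2 h 49.7 mm
F along cw -8.5 radial 10.4 axial 9.9
top 564 [43, 1, 8, 88, 83, 18, 24, 15, 30, 157, 96, 1, 0, 0]
219 255 179 206 max h [36.2530954  50.30689866 51.9468638 ]
top face 275 [ 0.8  0.9 46.7] [array([ 0.6, -0.9]), array([36.2, 36.8]), np.float64(35.5)] [2.65350802e-02 1.08554911e-02 4.66548196e+01]
now [207 167  27  22 216] med [ 26.7  -2.3 -75.4] p2 [  15.8  -36.  -113.2] p98 [ 34.6  28.6 -63.8]
```

```bash
python3 - <<'E'
from h import *
TT,K=w_from_c("top");TS,KS=w_from_c("scene")
p,d=arm.grab_frame("top");np.save("pics/t8.npy",d);p2,d2=arm.grab_frame("scene");np.save("pics/s8.npy",d2)
for n,dd,T,k in(("top0",np.load("pics/top0.npy"),TT,K),("t6",np.load("pics/t6.npy"),TT,K),("t8",d,TT,K),("sc0",np.load("pics/scene0.npy"),TS,KS),("s8",d2,TS,KS)):
    q=bedq(cloud(dd,T,k))
    for lo,hi in((-30,-20),(-20,-10),(10,16),(16,22),(22,28),(28,34)):
        m=(q[...,0]>lo)&(q[...,0]<hi)&(abs(q[...,1])<36)&(q[...,2]>-120)&(q[...,2]<-20)
        print(n,(lo,hi),m.sum(),np.histogram(q[m][:,2],bins=np.arange(-120,-15,5))[0].tolist())
E
```

```text
top0 (-30, -20) 5 [1, 0, 0, 0, 0, 0, 0, 0, 0, 0, 1, 0, 1, 0, 0, 0, 0, 0, 0, 2]
top0 (-20, -10) 44 [0, 1, 1, 0, 2, 0, 0, 0, 1, 1, 0, 0, 0, 2, 3, 7, 8, 4, 7, 7]
top0 (10, 16) 25 [1, 3, 2, 0, 0, 0, 0, 0, 1, 0, 0, 0, 0, 0, 1, 14, 2, 0, 1, 0]
top0 (16, 22) 172 [1, 5, 3, 0, 1, 0, 0, 0, 18, 20, 4, 1, 11, 9, 19, 41, 16, 0, 10, 13]
top0 (22, 28) 98 [4, 2, 1, 0, 1, 0, 0, 2, 25, 40, 2, 1, 5, 5, 7, 2, 1, 0, 0, 0]
top0 (28, 34) 126 [0, 1, 5, 9, 15, 13, 11, 15, 30, 26, 1, 0, 0, 0, 0, 0, 0, 0, 0, 0]
t6 (-30, -20) 3 [0, 0, 0, 0, 0, 0, 0, 0, 0, 0, 0, 0, 1, 0, 0, 0, 0, 0, 0, 2]
t6 (-20, -10) 34 [1, 0, 1, 0, 1, 0, 0, 0, 1, 0, 3, 0, 1, 4, 5, 1, 5, 2, 3, 6]
t6 (10, 16) 30 [1, 3, 0, 0, 0, 0, 0, 0, 0, 0, 0, 0, 0, 3, 17, 5, 0, 0, 1, 0]
t6 (16, 22) 164 [2, 5, 3, 0, 0, 0, 0, 2, 13, 11, 5, 10, 11, 18, 41, 20, 0, 0, 9, 14]
t6 (22, 28) 96 [4, 2, 1, 1, 0, 0, 0, 2, 25, 34, 3, 7, 5, 7, 5, 0, 0, 0, 0, 0]
t6 (28, 34) 123 [0, 3, 4, 10, 5, 16, 13, 10, 29, 30, 3, 0, 0, 0, 0, 0, 0, 0, 0, 0]
t8 (-30, -20) 2 [1, 0, 0, 0, 0, 0, 0, 0, 0, 0, 0, 0, 1, 0, 0, 0, 0, 0, 0, 0]
t8 (-20, -10) 39 [1, 1, 0, 0, 1, 0, 0, 0, 1, 1, 2, 1, 0
[... 559 characters left out ...]
 0, 3, 5, 0, 0, 2]
sc0 (16, 22) 0 [0, 0, 0, 0, 0, 0, 0, 0, 0, 0, 0, 0, 0, 0, 0, 0, 0, 0, 0, 0]
sc0 (22, 28) 0 [0, 0, 0, 0, 0, 0, 0, 0, 0, 0, 0, 0, 0, 0, 0, 0, 0, 0, 0, 0]
sc0 (28, 34) 0 [0, 0, 0, 0, 0, 0, 0, 0, 0, 0, 0, 0, 0, 0, 0, 0, 0, 0, 0, 0]
s8 (-30, -20) 0 [0, 0, 0, 0, 0, 0, 0, 0, 0, 0, 0, 0, 0, 0, 0, 0, 0, 0, 0, 0]
s8 (-20, -10) 0 [0, 0, 0, 0, 0, 0, 0, 0, 0, 0, 0, 0, 0, 0, 0, 0, 0, 0, 0, 0]
s8 (10, 16) 0 [0, 0, 0, 0, 0, 0, 0, 0, 0, 0, 0, 0, 0, 0, 0, 0, 0, 0, 0, 0]
s8 (16, 22) 0 [0, 0, 0, 0, 0, 0, 0, 0, 0, 0, 0, 0, 0, 0, 0, 0, 0, 0, 0, 0]
s8 (22, 28) 0 [0, 0, 0, 0, 0, 0, 0, 0, 0, 0, 0, 0, 0, 0, 0, 0, 0, 0, 0, 0]
s8 (28, 34) 0 [0, 0, 0, 0, 0, 0, 0, 0, 0, 0, 0, 0, 0, 0, 0, 0, 0, 0, 0, 0]
```

```bash
python3 - <<'E'
from h import *
TT,K=w_from_c("top")
F={n:np.load(f"pics/{n}.npy") for n in("top0","t5","t6","t8")}
q0=bedq(cloud(F["top0"],TT,K))
S_=S
def mask(q):return (q[...,0]>10)&(q[...,0]<23)&(abs(q[...,1])<30)&(q[...,2]>-54)&(q[...,2]<-36)
m=mask(q0)
for n in F:
    P=cloud(F[n],TT,K);a=((P-CEN)@S)*1e3;x=a[m];x=x[(x>-56)&(x<-34)]
    mm=mask(bedq(P));y=a[mm]
    mb=(q0[...,0]>22)&(q0[...,0]<34)&(abs(q0[...,1])<28)&(q0[...,2]>-80)&(q0[...,2]<-70);b=a[mb];b=b[(b>-85)&(b<-60)]
    print(n,len(x),"jaw same px med %.2f mean %.2f"%(np.median(x),x.mean()),"own mask %d %.2f"%(len(y),np.median(y)),"block top %.2f n%d"%(np.median(b),len(b)))
v,u=np.nonzero(m);print(u.min(),u.max(),v.min(),v.max())
E
```

```text
top0 90 jaw same px med -43.04 mean -44.57 own mask 90 -43.04 block top -75.89 n108
t5 40 jaw same px med -48.04 mean -47.30 own mask 39 -48.04 block top -75.24 n40
t6 87 jaw same px med -48.14 mean -48.16 own mask 88 -48.14 block top -75.84 n108
t8 88 jaw same px med -48.26 mean -48.66 own mask 86 -48.27 block top -75.68 n107
212 234 174 193
```

Jaw depth data show the jaw moved about 5 mm and has stayed at the block since, with the block unmoved, so it is likely tight already and the crank slipped on the square under my hard push. Confirm by feeling for the stop again, gently.

```bash
python3 - <<'E'
from h import *
T=T_tool();R0=T[:3,:3]
for k in range(8):
    a,b=tcp_at(-56-6*k,.051,.091),tcp_at(-62-6*k,.051,.091);print(-62-6*k,np.round(R0.T@(b-a),4))
E
```

```text
-62 [-0.0069  0.0066 -0.    ]
-68 [-0.0075  0.0059 -0.    ]
-74 [-0.0081  0.005  -0.    ]
-80 [-0.0086  0.0042 -0.    ]
-86 [-0.009   0.0032 -0.    ]
-92 [-0.0092  0.0023 -0.    ]
-98 [-0.0094  0.0013 -0.    ]
-104 [-0.0095  0.0003 -0.    ]
```

{"method": "move_arm", "body": {"rows": "0 0 0 -0.007 0.0062 0 0.01; 0 0 0 -0.0075 0.0055 0 0.01; 0 0 0 0 0 0 0.01"}}

```text
t: 36.67
eef_pos: [0.5286, 0.1484, 0.1717]
ee_rot: [-2.655, -0.03, -0.822]
force: [3.0, -14.2, 7.3]
width: 0.0258
gripper_force: 59.7
```

```bash
python3 - <<'E'
from h import *
T=hnd()
E
```

```text
36.67 [0.5286 0.1484 0.1717] [-152.12   -1.72  -47.1 ] [ 0.596 -0.007 -0.67  -0.109 -0.425  0.248] [  3.  -14.2   7.3] 0.0258 59.7
theta -67.0 r 93.7 h 49.6 mm
F along cw -8.3 radial 10.1 axial 9.6
```

{"method": "move_arm", "body": {"rows": "0 0 0 -0.008 0.006 -0.0005 0.01; 0 0 0 -0.0085 0.005 0 0.01; 0 0 0 0 0 0 0.01"}}

```text
t: 37.05
eef_pos: [0.5149, 0.154, 0.1705]
ee_rot: [-2.646, -0.035, -0.822]
force: [24.1, -29.3, 10.6]
width: 0.026
gripper_force: 59.8
```

```bash
python3 - <<'E'
from h import *
T=hnd()
E
```

```text
37.05 [0.5149 0.154  0.1705] [-151.63   -1.99  -47.13] [ 0.639 -0.035 -0.727 -0.057 -0.384  0.165] [ 24.1 -29.3  10.6] 0.026 59.8
theta -76.0 r 91.7 h 51.8 mm
F along cw -35.1 radial 15.1 axial 9.5
```

{"method": "move_arm", "body": {"rows": "0 0 0 -0.009 0.004 0 0.01; 0 0 0 0 0 0 0.01"}}

```text
t: 37.3
eef_pos: [0.5078, 0.1581, 0.1696]
ee_rot: [-2.644, -0.036, -0.823]
force: [35.5, -36.5, 10.6]
width: 0.0257
gripper_force: 59.9
```

```bash
python3 - <<'E'
from h import *
T=hnd()
for c in("top",):
    p,q,m=hubview(c,.05,.075);k=m&(q[...,2]>38)&(q[...,2]<62);c_=q[k]
    print('top face',len(c_),np.round(c_.mean(0),1),[np.round(x,1) for x in cv2.minAreaRect(c_[:,:2].astype(np.float32))])
E
```

```text
37.3 [0.5078 0.1581 0.1696] [-151.48   -2.06  -47.17] [ 0.665 -0.048 -0.757 -0.022 -0.363  0.111] [ 35.5 -36.5  10.6] 0.0257 59.9
theta -81.1 r 90.6 h 52.3 mm
F along cw -49.5 radial 14.1 axial 7.6
top 437 [34, 2, 7, 29, 30, 22, 16, 20, 28, 156, 93, 0, 0, 0]
218 250 180 210 max h [44.21352125 50.14480338 51.89581195]
top face 271 [-2.2  1.9 46.6] [array([-2.5,  0.4]), array([35.7, 36.4]), np.float64(13.9)]
```

Firm stop felt again exactly 90° on (4.5 N·m at the crank): the screw is at its hard stop, tight. Relieve, release, back off.

{"method": "move_arm", "body": {"rows": "0 0 0 0.007 -0.006 0 0.01; 0 0 0 0.003 -0.003 0 0.01; 0 0 0 0 0 0 0.06; 0 0 0 0 0 0 0.06; 0 0 0 0 0 0 0.06; 0 0 0 0 0 -0.03 0.06; 0 0 0 0 0 -0.03 0.06; 0 0 0 0 0 0 0.06"}}

```text
t: 38.35
eef_pos: [0.4922, 0.1398, 0.2234]
ee_rot: [-2.653, -0.028, -0.821]
force: [-0.4, -0.6, 0.1]
width: 0.0599
gripper_force: 0.0
```

```bash
python3 - <<'E'
from h import *
hnd();find_grip("w9")
plan(CEN+.085*N2,RT(-76),7)
E
```

```text
38.35 [0.4922 0.1398 0.2234] [-151.98   -1.6   -47.03] [ 0.639 -0.15  -0.682 -0.052 -0.551  0.156] [-0.4 -0.6  0.1] 0.0599 0.0
theta -77.6 r 88.8 h 110.9 mm
F along cw 0.1 radial 0.6 axial 0.4
hub 333 [15.4 -5.1 47.8] rect [14.5 -3.2 14.9 19.4 32. ] circ [13.1 -3.4 10.9] [174 247  25  28]
grip 819 [ 49.5 -79.7  81.1] rect [ 48.4 -79.4  21.6  22.3  37.4] circ [ 48.5 -79.4  11.4] [247 198  35  32]
turn/row deg [-0.02  0.02  9.01]
total shift in start tool frame [-0.0378 -0.0811  0.0251]
0 [-0.0054 -0.0116  0.0036]
1 [-0.0071 -0.0106  0.0036]
2 [-0.0087 -0.0093  0.0036]
3 [-0.0101 -0.0079  0.0036]
4 [-0.0112 -0.0062  0.0036]
5 [-0.012  -0.0044  0.0036]
6 [-0.0126 -0.0024  0.0035]
```

```bash
python3 - <<'E'
from h import *
plan(CEN+.110*N2,RT(-60),5)
E
```

```text
turn/row deg [-0.03  0.02  9.42]
total shift in start tool frame [-0.0378 -0.0812  0.0001]
0 [-0.0076 -0.0162  0.    ]
1 [-0.0101 -0.0148  0.    ]
2 [-0.0124 -0.0129 -0.    ]
3 [-0.0143 -0.0107 -0.    ]
4 [-0.0159 -0.0082 -0.    ]
```

{"method": "move_arm", "body": {"rows": "0 0 9.4 -0.0076 -0.0162 0 0.07; 0 0 9.4 -0.0101 -0.0148 0 0.07; 0 0 9.4 -0.0124 -0.0129 0 0.07; 0 0 9.4 -0.0143 -0.0107 0 0.07; 0 0 9.4 -0.0159 -0.0082 0 0.07; 0 0 0 0 0 0 0.07; 0 0 0 0 0 0 0.07"}}

```text
t: 39.28
eef_pos: [0.5175, 0.2164, 0.2566]
ee_rot: [-2.777, 0.326, -1.571]
force: [-0.3, -0.4, -0.2]
width: 0.0699
gripper_force: 0.0
```

```bash
python3 - <<'E'
from h import *
hnd();find_grip("w10")
d=T_tool()[:3,3]-CEN;print(np.round([d@e1,d@e2,d@N2],4))
plan(CEN+.026*N2,RT(-60),4)
E
```

```text
39.27 [0.5175 0.2164 0.2566] [-159.13   18.68  -90.02] [ 0.767 -0.101 -0.603  0.058 -0.587 -0.868] [-0.3 -0.4 -0.2] 0.0699 0.0
theta -102.6 r 1.8 h 108.4 mm
F along cw -0.1 radial 0.5 axial 0.0
hub 1784 [ 2.5 -3.  49.3] rect [ 1.6 -1.8 34.9 35.2 31.5] circ [ 1.8 -1.5 22.4] [259 208  45  43]
grip 1204 [ 48.5 -79.2  81. ] rect [ 48.3 -78.9  21.9  22.4  37.9] circ [ 48.4 -79.1  11.5] [263  85  39  42]
[-0.0002 -0.0018  0.1086]
turn/row deg [ 0.01 -0.    0.05]
total shift in start tool frame [-0.0014 -0.0011  0.0826]
0 [-0.0004 -0.0003  0.0206]
1 [-0.0004 -0.0003  0.0206]
2 [-0.0004 -0.0003  0.0206]
3 [-0.0004 -0.0003  0.0206]
```

```bash
cat >> h.py <<'E'
def RS(th):
    th=np.radians(th);return frame(-S,np.cos(th)*RINS[:,0]-np.sin(th)*RINS[:,1])
E
python3 - <<'E'
from h import *
plan(SEAT+B@np.array([.0017,-.002,.027]),RS(-59),4)
E
```

```text
turn/row deg [ 0.86  0.13 -0.21]
total shift in start tool frame [-0.0003 -0.001   0.0821]
0 [-0.0001 -0.0002  0.0205]
1 [-0.0001  0.0001  0.0205]
2 [-0.0002  0.0004  0.0205]
3 [-0.0002  0.0007  0.0205]
```

{"method": "move_arm", "body": {"rows": "0.86 0.13 -0.2 0 0 0.0205 0.07; 0.86 0.13 -0.2 0 0 0.0205 0.07; 0.86 0.13 -0.2 0 0.0004 0.0205 0.07; 0.86 0.13 -0.2 0 0.0006 0.0205 0.07; 0 0 0 0 0 0 0.07; 0 0 0 0 0 0 0.02; 0 0 0 0 0 0 0.02; 0 0 0 0 0 0 0.02", "squeeze": 55}}

```text
t: 40.33
eef_pos: [0.5485, 0.2411, 0.1868]
ee_rot: [-2.712, 0.316, -1.564]
force: [-0.2, -0.3, -1.1]
width: 0.0455
gripper_force: 0.0
```

```bash
python3 - <<'E'
from h import *
ins()
E
```

```text
40.33 [0.5485 0.2411 0.1868] [-155.39   18.08  -89.59] [ 0.774  0.02  -0.804  0.366 -0.241 -1.17 ] [-0.2 -0.3 -1.1] 0.0455 0.0
turn/row deg [-2.100e-01  5.000e-02 -5.919e+01]
total shift in start tool frame [-0.0018  0.0019  0.0043]
0 [-0.0018  0.0019  0.0043]
F tool [-0.6 -1.  -2.7] M tool [-1.28  1.07  0.04]
```

{"method": "move_arm", "body": {"rows": "0 0 0 0 0 0 0.02; 0 0 0 0 0 0 0.02; 0 0 0 0 0 0 0.02; 0 0 0 0 0 -0.003 0.02; 0 0 0 0 0 -0.003 0.02; 0 0 0 0 0 0 0.02"}}

```text
t: 41.08
eef_pos: [0.5448, 0.2391, 0.19]
ee_rot: [-2.715, 0.314, -1.564]
force: [-5.2, 3.7, -4.3]
width: 0.0358
gripper_force: 54.7
```

```bash
python3 - <<'E'
from h import *
ins()
E
```

```text
41.08 [0.5448 0.2391 0.19  ] [-155.55   17.97  -89.61] [ 0.779  0.01  -0.798  0.347 -0.261 -1.154] [-5.2  3.7 -4.3] 0.0358 54.7
turn/row deg [-1.000e-02  2.000e-02 -5.916e+01]
total shift in start tool frame [-0.0028  0.0001  0.0092]
0 [-0.0028  0.0001  0.0092]
F tool [-3.4  5.3 -0.8] M tool [-3.83 -0.11 -0.05]
```

Crank comes up with little force; keep lifting along the axis.

{"method": "move_arm", "body": {"rows": "0 0 0 0 0 -0.004 0.02; 0 0 0 0 0 -0.004 0.02; 0 0 0 0 0 -0.004 0.02; 0 0 0 0 0 -0.004 0.02; 0 0 0 0 0 0 0.02"}}

```text
t: 41.7
eef_pos: [0.5385, 0.2338, 0.2046]
ee_rot: [-2.714, 0.314, -1.565]
force: [-7.5, 0.9, -3.3]
width: 0.0359
gripper_force: 54.7
```

{"method": "move_arm", "body": {"rows": "0 0 0 0 0 -0.005 0.02; 0 0 0 0 0 -0.005 0.02; 0 0 0 0 0 -0.01 0.02; 0 0 0 0 0 -0.02 0.02; 0 0 0 0 0 -0.02 0.02; 0 0 0 0 0 0 0.02"}}

```text
t: 42.45
eef_pos: [0.5146, 0.218, 0.2593]
ee_rot: [-2.71, 0.318, -1.563]
force: [0.3, -0.2, -3.7]
width: 0.0356
gripper_force: 54.6
```

```bash
python3 - <<'E'
from h import *
ins()
TT,K=w_from_c("top");TS,KS=w_from_c("scene")
p,d=arm.grab_frame("scene");q=((cloud(d,TS,KS)-SEAT)@B)*1e3
m=(np.hypot(q[...,0],q[...,1])<22)&(q[...,2]>-5)&(q[...,2]<40);print("screw end pts",m.sum(),np.histogram(q[m][:,2],bins=np.arange(-5,45,5))[0])
y=np.radians(6);plan([.543,-.0243,.16],frame([0,0,-1],[np.cos(y),np.sin(y),0]),12)
E
```

```text
42.45 [0.5146 0.218  0.2593] [-155.27   18.2   -89.54] [ 0.818 -0.141 -0.718  0.232 -0.485 -1.057] [ 0.3 -0.2 -3.7] 0.0356 54.6
turn/row deg [ -0.37   0.11 -59.19]
total shift in start tool frame [-0.0008  0.0028  0.0876]
0 [-0.0008  0.0028  0.0876]
F tool [ 0.1 -0.5 -0.2] M tool [-1.86  1.22  0.1 ]
screw end pts 51 [13 12  4  6  2  6  8  0  0]
turn/row deg [-2.8  -0.58 -8.08]
total shift in start tool frame [ 0.2608 -0.0169  0.0272]
0 [ 0.0217 -0.0014  0.0023]
1 [0.0217 0.0016 0.002 ]
2 [0.0213 0.0045 0.002 ]
3 [0.0205 0.0074 0.0021]
4 [0.0193 0.0101 0.0023]
5 [0.0177 0.0126 0.0027]
6 [0.0158 0.0148 0.0032]
7 [0.0136 0.0167 0.0038]
8 [0.0112 0.0183 0.0045]
9 [0.0086 0.0194 0.0053]
10 [0.0059 0.0202 0.0062]
11 [0.0031 0.0205 0.0072]
```

Crank is off and clear. Carry it back to its open spot on the table.

{"method": "move_arm", "body": {"rows": "-2.8 -0.6 -8 0.0217 -0.0014 -0.008 0.02; -2.8 -0.6 -8 0.0217 0.0016 -0.006 0.02; -2.8 -0.6 -8 0.0213 0.0045 -0.004 0.02; -2.8 -0.6 -8 0.0205 0.0074 0 0.02; -2.8 -0.6 -8 0.0193 0.010 0.002 0.02; -2.8 -0.6 -8 0.0177 0.0126 0.0027 0.02"}}

```text
t: 43.25
eef_pos: [0.5144, 0.0956, 0.2284]
ee_rot: [-2.848, 0.077, -0.809]
force: [0.6, 0.0, -3.0]
width: 0.0357
gripper_force: 54.6
```

{"method": "move_arm", "body": {"rows": "-2.8 -0.6 -8 0.0158 0.0148 0.0032 0.02; -2.8 -0.6 -8 0.0136 0.0167 0.0038 0.02; -2.8 -0.6 -8 0.0112 0.0183 0.0045 0.02; -2.8 -0.6 -8 0.0086 0.0194 0.0053 0.02; -2.8 -0.6 -8 0.006 0.020 0.006 0.02; -2.8 -0.6 -8 0.003 0.0205 0.007 0.02; 0 0 0 0 0 0 0.02; 0 0 0 0 0 0 0.02"}}

```text
t: 44.25
eef_pos: [0.519, -0.0237, 0.1783]
ee_rot: [-3.121, 0.004, 0.019]
force: [0.4, 0.0, -3.6]
width: 0.0353
gripper_force: 54.6
```

```bash
python3 - <<'E'
from h import *
st();y=np.radians(6);plan([.543,-.0243,.08],frame([0,0,-1],[np.cos(y),np.sin(y),0]),5)
# crank tilt as held: grip top in tool frame from disc pixel
p,d=arm.grab_frame("wrist");cv2.imwrite("pics/w11.png",p)
g=cv2.cvtColor(p,cv2.COLOR_BGR2GRAY)[60:140,230:340];h=cv2.cvtColor(p,cv2.COLOR_BGR2HSV)[60:140,230:340]
m=((g>150)).astype(np.uint8);k,l,s,c=cv2.connectedComponentsWithStats(m)
for i in range(1,k):
    if 300<s[i,4]<3000:print(s[i],c[i]+[230,60])
E
```

```text
44.25 [ 0.519  -0.0237  0.1783] [-178.8     0.22    1.08] [ 0.316  0.153 -0.394 -0.025 -1.021  1.286] [ 0.4  0.  -3.6] 0.0353 54.6
turn/row deg [-0.24  0.03 -0.98]
total shift in start tool frame [0.0244 0.0031 0.0981]
0 [0.0049 0.0006 0.0196]
1 [0.0049 0.0006 0.0196]
2 [0.0048 0.0006 0.0196]
3 [0.0048 0.0006 0.0196]
4 [0.0048 0.0006 0.0196]
[   0    0   27   80 1363] [239.11005136 105.01173881]
[  70    0   40   42 1216] [323.63569079  78.05838816]
[  27    8   36   39 1107] [274.80036134  86.73170732]
```

{"method": "move_arm", "body": {"rows": "-0.24 0.7 -1 0.0049 0.0006 0.0196 0.02; -0.24 0.7 -1 0.0049 0.0006 0.0196 0.02; -0.24 0.7 -1 0.0048 0.0006 0.0196 0.02; -0.24 0.7 -1 0.0048 0.0006 0.0196 0.02; -0.24 0.7 -1 0.0048 0.0006 0.0196 0.02; 0 0 0 0 0 0.02 0.02; 0 0 0 0 0 0.015 0.02; 0 0 0 0 0 0 0.02"}}

```text
t: 45.3
eef_pos: [0.5466, -0.0244, 0.0453]
ee_rot: [3.138, -0.056, 0.108]
force: [0.2, -0.4, -4.2]
width: 0.0355
gripper_force: 54.6
```

{"method": "move_arm", "body": {"rows": "0 0 0 0 0 0.004 0.02; 0 0 0 0 0 0.003 0.02; 0 0 0 0 0 0 0.02"}}

```text
t: 45.68
eef_pos: [0.5475, -0.0244, 0.0392]
ee_rot: [3.138, -0.058, 0.109]
force: [0.2, 0.2, -4.3]
width: 0.0356
gripper_force: 54.6
```

{"method": "move_arm", "body": {"rows": "0 0 0 0 0 0.004 0.02; 0 0 0 0 0 0.003 0.02; 0 0 0 0 0 0 0.02"}}

```text
t: 46.05
eef_pos: [0.5476, -0.0245, 0.0317]
ee_rot: [3.138, -0.057, 0.109]
force: [0.0, 0.5, -5.0]
width: 0.0358
gripper_force: 54.6
```

{"method": "move_arm", "body": {"rows": "0 0 0 0 0 0.002 0.02; 0 0 0 0 0 0.001 0.02; 0 0 0 0 0 0 0.02"}}

```text
t: 46.42
eef_pos: [0.5479, -0.0244, 0.029]
ee_rot: [3.138, -0.058, 0.109]
force: [-0.2, 0.0, -3.2]
width: 0.0357
gripper_force: 54.6
```

{"method": "move_arm", "body": {"rows": "0 0 0 0 0 0.0015 0.02; 0 0 0 0 0 0.001 0.02; 0 0 0 0 0 0 0.02"}}

```text
t: 46.8
eef_pos: [0.5485, -0.0246, 0.028]
ee_rot: [3.138, -0.059, 0.11]
force: [-3.6, -0.9, 11.3]
width: 0.0358
gripper_force: 54.9
```

{"method": "move_arm", "body": {"rows": "0 0 0 0 0 0.001 0.02; 0 0 0 0 0 0.001 0.02; 0 0 0 0 0 0 0.02"}}

```text
t: 47.18
eef_pos: [0.5488, -0.0247, 0.0277]
ee_rot: [3.137, -0.06, 0.11]
force: [-11.3, -0.9, 31.0]
width: 0.0353
gripper_force: 55.0
```

{"method": "move_arm", "body": {"rows": "0 0 0 0 0 -0.0015 0.02; 0 0 0 0 0 0 0.03; 0 0 0 0 0 0 0.045; 0 0 0 0 0 0 0.06; 0 0 0 0 0 0 0.06; 0 0 0 0 0 -0.02 0.06; 0 0 0 0 0 -0.04 0.06; 0 0 0 0 0 -0.06 0.06"}}

```text
t: 48.18
eef_pos: [0.5401, -0.025, 0.1455]
ee_rot: [3.138, -0.054, 0.109]
force: [2.0, 0.5, 1.1]
width: 0.0595
gripper_force: 0.0
```

{"method": "move_arm", "body": {"rows": "0 0 0 0 0 -0.04 0.06; 0 -3.4 0 0 0 0 0.06; 0 0 0 0 0 0 0.06; 0 0 0 0 0 0 0.06"}}

```text
t: 48.68
eef_pos: [0.5384, -0.025, 0.1848]
ee_rot: [3.138, 0.002, 0.108]
force: [0.4, 0.5, -0.3]
width: 0.0601
gripper_force: 0.0
```

```bash
python3 - <<'E'
from h import *
s=st();p,d=arm.grab_frame("wrist");cv2.imwrite("pics/w12.png",p)
T,K=w_from_c("wrist",s);P=cloud(d,T,K);z=P[...,2]
near=(np.abs(P[...,0]-.58)<.1)&(np.abs(P[...,1]+.02)<.05)
for n,lo,hi in(("hub",.043,.055),("arm",.008,.017),("grip",.079,.090)):
    m=(near&(z>lo)&(z<hi)).astype(np.uint8);k,l,S_,ce=cv2.connectedComponentsWithStats(m)
    for i in range(1,k):
        if S_[i,4]>100:
            c=P[l==i];print(n,len(c),np.round(np.median(c,0),4))
TT,K=w_from_c("top");p,d=arm.grab_frame("top");P=cloud(d,TT,K);block(p,P,"top now");p0=cv2.imread("pics/top0.png")
block(p0,cloud(np.load("pics/top0.npy"),TT,K),"top0")
q0=bedq(cloud(np.load("pics/top0.npy"),TT,K));m=(q0[...,0]>10)&(q0[...,0]<23)&(abs(q0[...,1])<30)&(q0[...,2]>-54)&(q0[...,2]<-36)
x=((P-CEN)@S*1e3)[m];x=x[(x>-56)&(x<-34)];print("jaw",np.median(x),len(x))
df=cv2.absdiff(p,p0).max(2);m=(df>50).astype(np.uint8);k,l,s_,c=cv2.connectedComponentsWithStats(m)
for i in range(1,k):
    if s_[i,4]>30:print("changed",s_[i],np.round(c[i]))
E
```

```text
48.67 [ 0.5384 -0.025   0.1848] [1.7981e+02 1.3000e-01 6.2000e+00] [ 0.319  0.176 -0.36   0.003 -1.038  1.358] [ 0.4  0.5 -0.3] 0.0601 0.0
hub 1137 [ 0.5511 -0.023   0.0495]
arm 1582 [ 0.5969 -0.0176  0.0145]
grip 696 [ 0.6384 -0.0129  0.0847]
top now [207 172  12  17  99] med [ 28.   13.2 -76.8] p2 [  15.8   -2.1 -112.9] p98 [ 34.8  29.2 -65.8]
top0 [207 167  27  22 179] med [ 24.3  -3.8 -74.6] p2 [  15.7  -35.7 -111.8] p98 [ 32.1  27.8 -59.2]
jaw -48.243301480129595 36
changed [  218    97   301   278 26659] [347. 235.]
changed [419 104  26  41 197] [433. 122.]
changed [435 109  11  31  91] [441. 122.]
changed [238 174  19  24 199] [245. 188.]
changed [280 179   8  15  49] [283. 187.]
changed [226 185  12  15 118] [231. 191.]
changed [347 194   9  10  54] [350. 199.]
changed [345 205   6   8  31] [347. 209.]
changed [ 168  240   69   58 2687] [202. 271.]
changed [253 250  31  96 265] [268. 297.]
changed [107 265  31  25 473] [122. 278.]
changed [   0  297   74   74 2446] [ 33. 333.]
changed [318 346  30   3  64] [333. 347.]
changed [299 362  59  11 481] [326. 368.]
changed [ 294  375  126   45 3006] [362. 392.]
changed [319 401  67  19 703] [349. 413.]
```

The crank lies flat: hub top at 49.5 mm, grip top at 84.7 mm. The jaw is hard against the block, and the second push met the same stop at the same screw angle.

```bash
python3 -c "
from station import arm
print(arm.job_done())"
```

```text
the job is handed in; nothing more can be done
None
```

I handed the job in at about 49 s: the crank went fully home, the vice was wound clockwise to its hard stop on the block, and the crank is lying flat on the table near where it started. On the first hard push the crank slipped a quarter turn round on the square, but the second push met the same stop and the jaw stayed against the block.

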